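# Crosswise drying stack set on the scribed line

## Task

The washed buffer blocks are to dry as a crosswise stack on the wooden slab: lay the two loose blocks across the two that already lie on the slab, side by side with a finger's width of gap between them. Push the slab along the metal board until its long edge on the line's side lies all along the scribed line, and not beyond it. Leave the white bottle, the nail polish and the two pots where they stand.

Things in the scene. Friction and masses are not known exactly. Their poses are not given: they have to be found in the camera images.
- board: fixed flat aluminium board on the table, 260 x 420 x 4 mm, bare metal with one dark scribed line across it. Origin on the board's underside below the middle of the line. Its x axis runs along the line, its y axis along the board toward the end where the slab starts; the board reaches from y = -60 to y = +360 mm. It has no fence and no stop
- line (a point): middle of the scribed line, on the board's top face (4 mm above the table); the line is 2 mm wide and 220 mm long, along this point's x axis; the slab starts on its +y side and is pushed toward -y
- slab: loose light wooden slab, 150 (its x) x 130 (its y) x 20 mm, about 0.3 kg, too wide to be gripped across; lies on the board and slides freely on it. Origin at the centre of its underside. Its long edge at its own y = -65 mm faces the line and has to lie on it
- edge_a (a point): one end (slab x = -75 mm) of the slab's long lower edge that faces the line, at the underside; axes as the slab
- edge_b (a point): the other end (slab x = +75 mm) of that same edge; axes as the slab
- lower_a_mid (a point): centre of one of the two buffer blocks that lie on the slab (26 x 93 x 25 mm, long along its y axis, z up): centre 12.5 mm above the slab's top, at about slab x = -30 mm, long side along the slab's y axis
- lower_b_mid (a point): the same for the other block on the slab, at about slab x = +30 mm
- loose_1_mid (a point): centre of the loose buffer block (26 x 93 x 25 mm, about 20 g, long along its y axis, z up) that lies on the board between the slab and the line, in the slab's way
- loose_2_mid (a point): centre of the other loose buffer block (same size), which lies on the table at the right of the board
- white_bottle: bystander: white plastic bottle, 50 mm across, 116 mm high, beside the board on the side away from the robot; origin at the centre of its underside
- dark_polish: bystander: nail polish bottle with a tall cap, 27 x 34 x 88 mm, beside the board on the robot's side; origin at the centre of its underside
- clear_pot: bystander: clear lidded pot, 63 mm across, 57 mm high, just past one end of the second loose block; origin at the centre of its underside
- squat_pot: bystander: squat closed round pot, 74 mm across, 50 mm high, on the table just past the board's end behind the slab; origin at the centre of its underside
Not all that is in view belongs to the job. Leave any pink or turquoise look-alike of the part that bears loose_2_mid alone. Leave any turquoise look-alike of the part that bears lower_b_mid alone.

How it is judged:
At the end, for the whole second after the job is handed in: Slab flat on the board, both ends of its long edge within 4 mm of the line and on its length; lower blocks flat on the slab, 18-42 mm either side of its middle; loose blocks level across them, square to 0.2 rad, centres within 20 mm (x) and 42 mm (y) of the slab's middle, 31-75 mm apart; at rest (y of edge_a in the frame of line between -0.004 and 0.004 m and x of edge_a in the frame of line between -0.112 and 0.112 m and z of edge_a in the frame of line between -0.003 and 0.003 m and y of edge_b in the frame of line between -0.004 and 0.004 m and x of edge_b in the frame of line between -0.112 and 0.112 m and z of edge_b in the frame of line between -0.003 and 0.003 m and x of lower_a_mid in the frame of slab between -0.042 and -0.018 m and y of lower_a_mid in the frame of slab between -0.02 and 0.02 m and z of lower_a_mid in the frame of slab between 0.0295 and 0.0355 m and angle between the y axis of each of lower_a_mid, lower_b_mid and the y axis of slab, either way round below 0.2 rad and x of lower_b_mid in the frame of slab between 0.018 and 0.042 m and y of lower_b_mid in the frame of slab between -0.02 and 0.02 m and z of lower_b_mid in the frame of slab between 0.0295 and 0.0355 m and x of loose_1_mid in the frame of slab between -0.02 and 0.02 m and y of loose_1_mid in the frame of slab between -0.042 and 0.042 m and z of loose_1_mid in the frame of slab between 0.054 and 0.061 m and angle between the y axis of each of loose_1_mid, loose_2_mid and the x axis of slab, either way round below 0.2 rad and angle between each of loose_1_mid, loose_2_mid's own z axis and vertical below 0.08 rad and x of loose_2_mid in the frame of slab between -0.02 and 0.02 m and y of loose_2_mid in the frame of slab between -0.042 and 0.042 m and z of loose_2_mid in the frame of slab between 0.054 and 0.061 m and distance between loose_1_mid and loose_2_mid between 0.031 and 0.075 m and linear speed of slab below 0.01 m/s); the robot touches nothing.
It fails at once if the slab's edge is pushed more than 10 mm past the line (y of any of edge_a, edge_b in the frame of line below -0.01 m).
It fails at once if the white bottle is moved by more than 15 mm or tipped (distance of white_bottle from where it was at the start of the episode above 0.015 m or angle between white_bottle's own z axis and vertical above 0.3 rad).
It fails at once if the nail polish is moved by more than 15 mm or tipped (distance of dark_polish from where it was at the start of the episode above 0.015 m or angle between dark_polish's own z axis and vertical above 0.3 rad).
It fails at once if the clear pot is moved by more than 15 mm or tipped (distance of clear_pot from where it was at the start of the episode above 0.015 m or angle between clear_pot's own z axis and vertical above 0.3 rad).
It fails at once if the squat pot is moved by more than 15 mm or tipped (distance of squat_pot from where it was at the start of the episode above 0.015 m or angle between squat_pot's own z axis and vertical above 0.3 rad).
It also fails if it takes over 72 s, if anything falls off the work surface, if the arm or the gripper's body presses on something with over 40 N, if the wrist force passes 120 N, or if a joint passes its speed limit or range.

## Robot

A 7-joint arm with a two-finger parallel gripper is mounted at the origin on a cart in front of the work surface, level with it; the furniture and walls round the work are solid. World frame = base frame: x ahead of the robot, y to its left, z up, the work surface at z = 0. Lengths are in m, angles in rad, forces in N, time in s.
With the tool pointing down it reaches from about 0.35 to 0.9 m from the base axis. Payload 7.2 kg.
Tool frame: the origin (TCP) lies midway between the tips of the shut fingers; the grasp point (between the pads) lies 19 mm behind it; y points along the fingers, z is the direction in which the jaws open and shut, and the axes are right-handed (so a half turn about y gives the same grasp; the last joint's range is limited). The gripper opens to 85 mm and grips with 20 to 120 N. Pads are 22 mm wide; open, the fingers measure 114 mm over their backs; the gripper's body (76 mm by 85 mm) begins 54 mm behind the grasp point. The pads swing forward as they close: fully open they stand 13 mm farther back than shut.
Start: joints at [-1.364, 0.411, -0.013, 1.596, 0.006, 1.134, -0.082], TCP at [0.17, 0.602, 0.231] pointing down, gripper open.
Joint ranges: [-2.95, 2.95], [-0.29, 1.99], [-1.47, 1.44], [0.14, 2.54], [-1.03, 4.17], [0.13, 1.85], [-2.86, 2.86]. Speed limits (rad/s): [2.39, 2.39, 3.01, 3.01, 3.14, 3.14, 3.14].

## Interface

Orientations are given as a 3x3 rotation matrix whose columns are the frame's x, y, z axes.
In Python, from station import ctrl gives the robot as it stands.
- The arm moves only by the shell command python3 -m inch 'ROWS' [OPENING] [FORCE]. ROWS is a JSON object of lists of equal length, an entry for each row: "xyz": the shift along the tool's x, y, z in m, a list of three; "twist": the turn, a rotation vector about the tool's x, y, z in degrees, a list of three. In form: {"xyz": [[tx, ty, tz], ...], "twist": [[ax, ay, az], ...]}. A call has 1 to 8 rows; each row shifts and turns the commanded pose from where the row before left it, along the tool's axes as they then stand; what a row does not reach is not made up. A row lasts 1/10 s, in which the tool goes at most 50 mm and 8.59 degrees, less where a joint would pass 70% of its speed; a pose out of reach is approached as far as the arm can. A call with a gripper value outside its range is refused whole. OPENING is the gripper's target within -1 to 1 (fully open at 1, half-way at 0, shut at -1), set as the call begins (- or left out, the last holds). The fingers move at their own pace and stop on an object; FORCE is the grip in N (left out, the last holds). Time passes only in rows, so rows that do not move let the fingers close. It gives the time, the measured TCP pose, the force and the opening at its end, in the units of the state.
- ctrl.sense(): the state, without advancing time (a new reading comes with each control period).
- ctrl.capture(name): name is "scene" or "top" or "wrist"; returns a dict with "color" (400x640x3 uint8, blue, green, red), "z_map" (400x640 float32, m along the optical axis (not along the pixel's ray), 0 where there is no reading), "fov_y" (degrees; the focal length in pixels is half the picture's height over the tangent of half this angle, whatever the lens; pixels are square), "cx", "cy" (the principal point, pixels), "dist" ([k1, k2, p1, p2, k3] as OpenCV has them; the pictures are not rectified), "R" (3x3) and "t" (3): a world point X has camera coordinates R X + t. Camera axes: x right, y down, z forward; pixel columns grow to the right and rows downward; lengths in m; the calibration is good to about 2 mm. A picture is of the moment at which its call begins.
- ctrl.hand_in(): hands the job in, once; it reports no verdict.
The state is a dict: "time_s": time; "q": joint angles; "qd": joint speeds; "effort": joint torques, N m; "tcp_pos": TCP position; "tcp_rot": TCP orientation; "force": force on the tool from outside, world axes, zero at the start; "wrist_torque": the same for the moment, N m; "finger_gap": finger opening in m.
Only numpy, scipy, OpenCV 4.12 (cv2) and the standard library are available. Lean on these libraries where they do the work, as an engineer would, in place of code of your own. Each camera call takes 0.05 s, during which the arm holds its last target.

## Working session

There is one attempt and no reset: what is moved stays moved. The work goes in short steps, Python scripts to look and compute and a shell command to move; the robot and the scene stay as the last step left them, time stands still between calls to the robot, and variables do not carry over. Pictures are saved under pics/ and viewed, and the job is handed in when it is done.

```bash
mkdir -p pics; ls; cat > h.py <<'E'
import numpy as np, cv2, pickle
from station import ctrl
np.set_printoptions(precision=4,suppress=True)
def K(c):
    h=c["color"].shape[0]; f=h/2/np.tan(np.radians(c["fov_y"])/2)
    return np.array([[f,0,c["cx"]],[0,f,c["cy"]],[0,0,1.]])
def cap(name,fn):
    c=ctrl.capture(name); pickle.dump(c,open(f"pics/{fn}.pkl","wb")); cv2.imwrite(f"pics/{fn}.png",c["color"]); return c
def load(fn): return pickle.load(open(f"pics/{fn}.pkl","rb"))
def px2w(c,uv,z):
    "pixel -> world at height z"
    n=cv2.undistortPoints(np.array(uv,float).reshape(-1,1,2),K(c),np.array(c["dist"],float)).reshape(-1,2)
    R=np.array(c["R"]);t=np.array(c["t"]); o=-R.T@t
    d=np.c_[n,np.ones(len(n))]@R
    return o+d*((z-o[2])/d[:,2])[:,None]
def pxd(c,uv):
    "pixel->world by depth"
    n=cv2.undistortPoints(np.array(uv,float).reshape(-1,1,2),K(c),np.array(c["dist"],float)).reshape(-1,2)
    R=np.array(c["R"]);t=np.array(c["t"])
    z=np.array([c["z_map"][int(round(v)),int(round(u))] for u,v in np.array(uv).reshape(-1,2)])
    return (np.c_[n,np.ones(len(n))]*z[:,None]-t)@R
def w2px(c,X):
    R=np.array(c["R"],float);t=np.array(c["t"],float)
    return cv2.projectPoints(np.array(X,float).reshape(-1,1,3),cv2.Rodrigues(R)[0],t,K(c),np.array(c["dist"],float))[0].reshape(-1,2)
def crop(fn,x0,y0,x1,y1,s,out):
    im=cv2.imread(f"pics/{fn}.png")[y0:y1,x0:x1]; im=cv2.resize(im,None,fx=s,fy=s,interpolation=cv2.INTER_CUBIC); cv2.imwrite(f"pics/{out}.png",im)
E
python3 - <<'E'
from h import *
for n in("top","scene","wrist"):
    c=cap(n,n+"0"); print(n,c["fov_y"],c["cx"],c["cy"],c["dist"],-np.array(c["R"]).T@c["t"])
s=ctrl.sense(); print(s)
E
```

```text
pics
top 44.92889705163861 320.3662608918752 199.4173327065718 [-0.1399  0.      0.      0.      0.    ] [ 0.3957 -0.0097  1.6487]
scene 47.627346828451294 320.1814288506446 196.97070495817658 [0.0114 0.     0.     0.     0.    ] [ 0.0778 -0.719   0.9981]
wrist 61.80659092069705 320.243419694032 200.17789063915194 [-0.0131  0.      0.      0.      0.    ] [0.092  0.6248 0.3746]
{'time_s': 0.15, 'q': array([-1.3642,  0.4118, -0.0127,  1.5968,  0.0056,  1.1343, -0.0822]), 'qd': array([ 0.0004, -0.0031,  0.0018, -0.0022, -0.0009,  0.0004, -0.0002]), 'effort': array([  0.0017, -60.1033,   0.6829, -29.9652,   0.0139,   0.0077,
         0.0001]), 'tcp_pos': array([0.1695, 0.6012, 0.2306]), 'tcp_rot': array([[ 0.9625, -0.0003,  0.2713],
       [-0.2713, -0.0012,  0.9625],
       [ 0.0001, -1.    , -0.0013]]), 'force': array([-0.0849, -1.0018, -0.3953]), 'wrist_torque': array([-0.0348,  0.0171, -0.0485]), 'finger_gap': 0.08561513720920287}
```

View pics/top0.png

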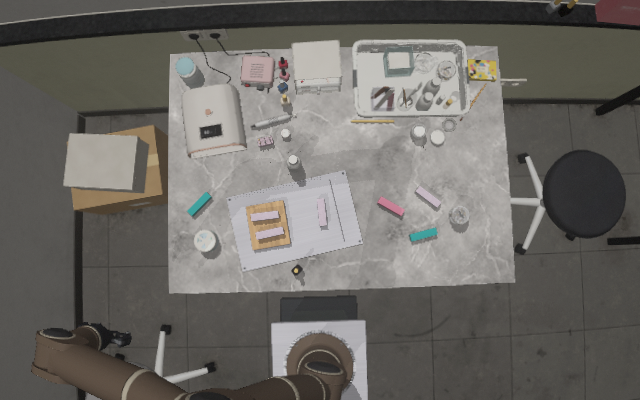

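View pics/scene0.png

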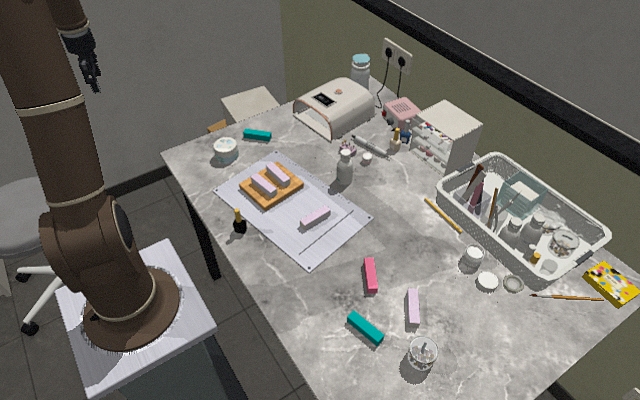

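View pics/wrist0.png

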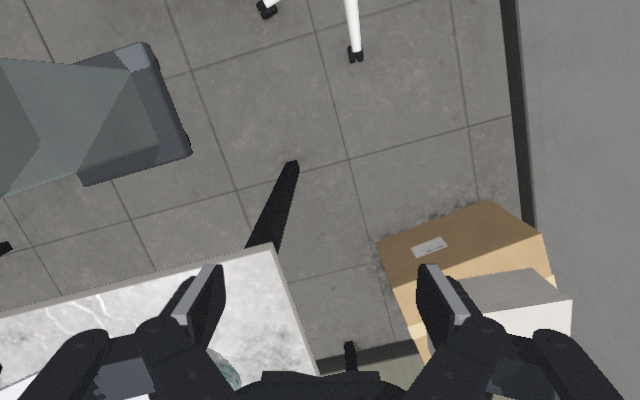

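The top view shows the board at about (295,220), with the slab and its two lilac blocks at (268,225), and the line at x≈337.

Candidates for loose_2:
- lilac block (428,197), next to the clear pot (459,215)
- pink block (390,206)
- turquoise block (423,235)
- turquoise block (200,205)

By the description I choose lilac (428,197). Loose_1 is the lilac block at (322,211) on the board. Next I take a close crop.

```bash
python3 - <<'E'
from h import *
crop("top0",220,160,370,280,5,"c1"); crop("top0",365,170,485,250,6,"c2"); crop("scene0",190,120,390,280,4,"c3")
E
```

```text
(no output)
```

View pics/c1.png

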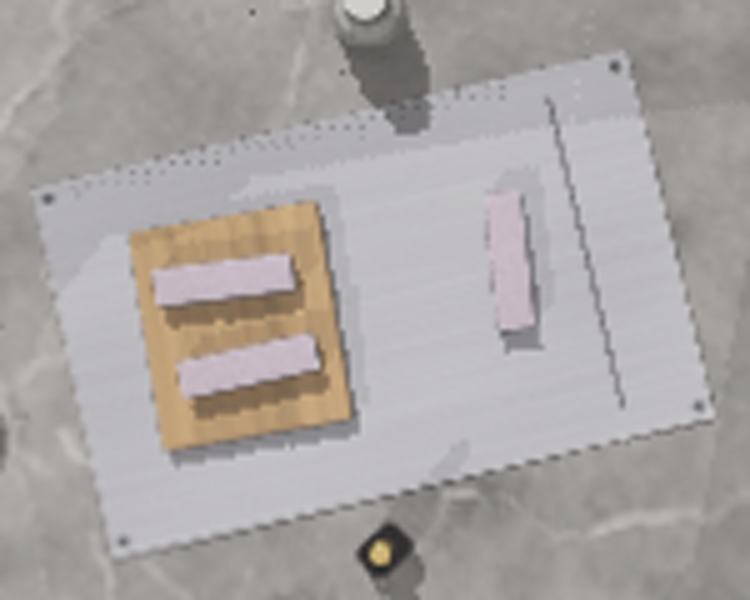

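View pics/c2.png

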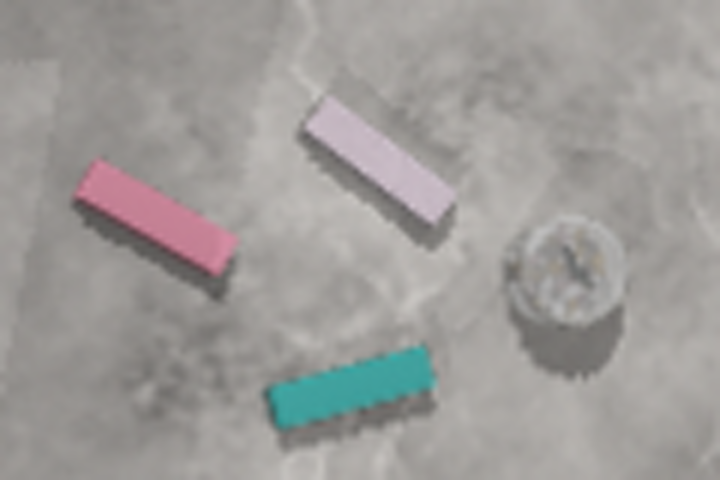

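View pics/c3.png

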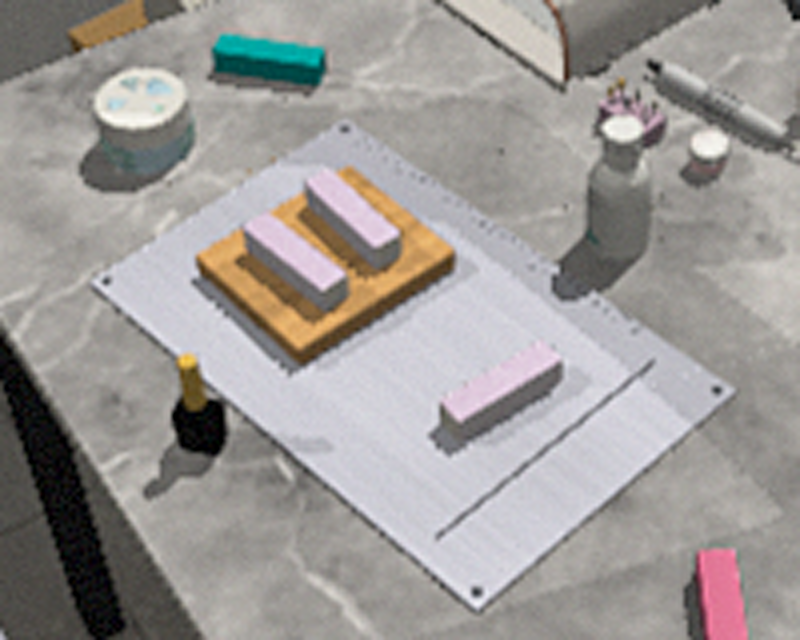

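```bash
python3 - <<'E'
from h import *
c=load("top0")
def f(pts,s,ox,oy,z): return px2w(c,np.array(pts)/s+[ox-.4,oy-.4],z)
def q(n,pts,s,ox,oy,z):
    w=f(pts,s,ox,oy,z); (x,y),(a,b),ang=cv2.minAreaRect((w[:,:2]*1000).astype(np.float32)); 
    print(n,"c",w.mean(0)*1000,"sz",a,b,"ang",ang)
q("l2",[(325,95),(457,200),(435,225),(302,125)],6,365,170,.025)
q("l1",[(487,195),(520,190),(535,328),(502,332)],5,220,160,.029)
q("slab",[(130,235),(317,200),(353,418),(165,452)],5,220,160,.024)
q("bk1",[(153,270),(292,253),(298,288),(158,306)],5,220,160,.049)
q("bk2",[(178,362),(315,333),(322,368),(184,398)],5,220,160,.049)
L=f([(547,97),(623,408)],5,220,160,.004); print("line",L, L.mean(0),np.degrees(np.arctan2(*(L[1]-L[0])[1::-1])))
B=f([(32,188),(622,50),(715,418),(113,560)],5,220,160,.004);print("board",B)
print("pots/bottle", pxd(c,[(459,215),(205,241),(293,160),(297,270),(390,206),(423,235)]))
E
```

```text
l2 c [ 559.8849 -385.8765   25.    ] sz 95.71977996826172 21.89558219909668 ang 49.941978454589844
l1 c [518.3601 -23.3348  29.    ] sz 93.74153900146484 22.45886993408203 ang 4.524020671844482
slab c [480.4007 159.5186  24.    ] sz 149.9973907470703 128.7708740234375 ang 8.182398796081543
bk1 c [510.3525 166.8121  49.    ] sz 24.217832565307617 94.37128448486328 ang 5.678628444671631
bk2 c [452.8662 151.6946  49.    ] sz 24.152311325073242 93.64142608642578 ang 10.319864273071289
line [[ 0.6324 -0.0517  0.004 ]
 [ 0.418  -0.0965  0.004 ]] [ 0.5252 -0.0741  0.004 ] -168.20343078887316
board [[ 0.5802  0.3039  0.004 ]
 [ 0.6636 -0.1044  0.004 ]
 [ 0.4092 -0.1588  0.004 ]
 [ 0.3251  0.2522  0.004 ]]
pots/bottle [[ 0.4916 -0.4822  0.0525]
 [ 0.4308  0.367   0.052 ]
 [ 0.6813  0.0648  0.1168]
 [ 0.3294  0.0621  0.0934]
 [ 0.5312 -0.2542  0.0268]
 [ 0.4298 -0.3638  0.0189]]
```

```bash
cat >> h.py <<'E'
def go(target,yaw=None,s=None):
    "print tool-frame shift (done before the turn) and the turn about tool y; yaw=angle of tool z in world, deg"
    s=s or ctrl.sense(); R=np.array(s["tcp_rot"]); p=np.array(s["tcp_pos"])
    d=R.T@(np.array(target)-p); y0=np.degrees(np.arctan2(R[1,2],R[0,2]))
    print("t",round(s["time_s"],2),"tcp",p,"yaw",round(y0,2),"gap",round(s["finger_gap"],4),"F",s["force"])
    print("shift mm tool",np.round(d*1000,1),"norm",round(np.linalg.norm(d)*1000,1))
    down=R.T@[0,0,-1.]; 
    al=np.degrees(np.cross([0,1.,0],down)); print("level twist (x,z)",np.round(al,2))
    if yaw is not None:
        w=(yaw-y0+180)%360-180; print("twist tool y",round(-w,2))
E
python3 - <<'E'
from h import *
go([.505,-.02,.26],94.5)
E
```

```text
t 0.15 tcp [0.1695 0.6012 0.2306] yaw 74.26 gap 0.0856 F [-0.0849 -1.0018 -0.3953]
shift mm tool [ 491.4  -28.7 -506.9] norm 706.6
level twist (x,z) [ 0.07 -0.    0.  ]
twist tool y -20.24
```

```bash
python3 -m inch '{"xyz":[[0.031,-0.002,-0.032],[0.031,-0.002,-0.032],[0.031,-0.002,-0.032],[0.031,-0.002,-0.032],[0.031,-0.002,-0.032],[0.031,-0.002,-0.032],[0.031,-0.002,-0.032],[0.031,-0.002,-0.032]],"twist":[[0,0,0],[0,0,0],[0,0,0],[0,0,0],[0,0,0],[0,0,0],[0,0,0],[0,0,0]]}' 1 30
python3 -m inch '{"xyz":[[0.031,-0.002,-0.032],[0.031,-0.002,-0.032],[0.031,-0.002,-0.032],[0.031,-0.002,-0.032],[0.031,-0.002,-0.032],[0.031,-0.002,-0.032],[0.02,-0.002,-0.02],[0,0,0]],"twist":[[0,0,0],[0,0,0],[0,0,0],[0,-5,0],[0,-5,0],[0,-5,0],[0,-5,0],[0,0,0]]}'
python3 - <<'E'
from h import *
c=cap("wrist","w1"); go([.505,-.02,.26],94.5)
E
```

```text
time_s: 0.95
tcp_pos: [0.3393, 0.286, 0.2474]
tcp_rot: [[0.962, -0.0, 0.271], [-0.271, 0.0, 0.962], [-0.0, -1.0, 0.0]]
force: [0.5, 0.8, 0.5]
finger_gap: 0.0853
time_s: 1.75
tcp_pos: [0.4973, 0.0349, 0.2615]
tcp_rot: [[0.997, 0.001, -0.071], [0.071, -0.002, 0.997], [0.001, -1.0, -0.002]]
force: [0.0, 0.1, -1.0]
finger_gap: 0.0855
t 1.8 tcp [0.4959 0.0369 0.261 ] yaw 94.04 gap 0.0853 F [-0.5715  0.702   0.3479]
shift mm tool [  5.1   1.1 -57.4] norm 57.7
level twist (x,z) [ 0.04  0.   -0.02]
twist tool y -0.46
```

View pics/w1.png

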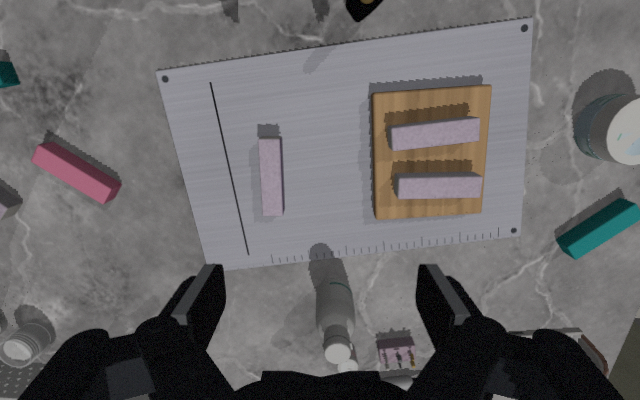

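Wrist view: the line runs (211,83)–(248,254), loose_1 is at (271,177), the slab is at (432,152), and the two lower blocks are at (436,133) and (440,187). I'll enlarge it to measure.

```bash
python3 - <<'E'
from h import *
crop("w1",360,75,500,230,4,"c4"); crop("w1",190,70,330,260,4,"c5")
E
```

```text
(no output)
```

View pics/c4.png

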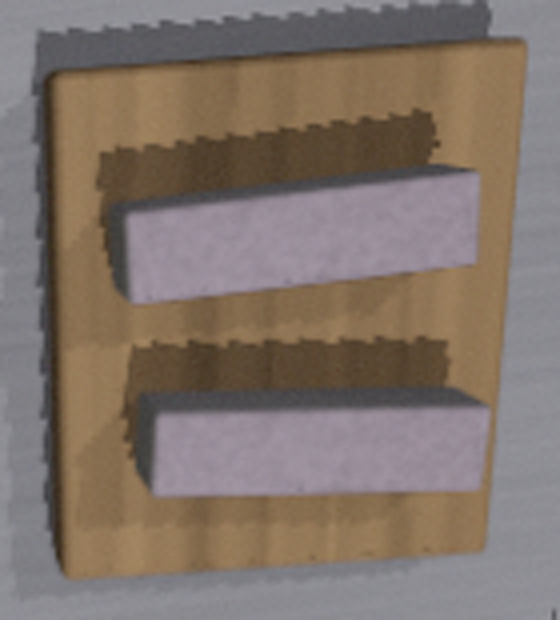

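View pics/c5.png

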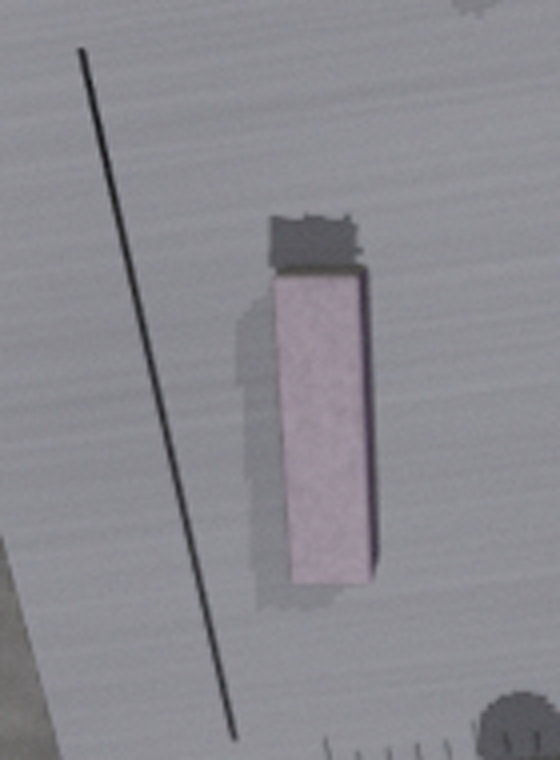

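```bash
cat >> h.py <<'E'
def quad(c,n,pts,s,ox,oy,z):
    w=px2w(c,(np.array(pts)+.5)/s+[ox-.5,oy-.5],z)*1000
    m=(w[:,:2]); e=[m[(i+1)%4]-m[i] for i in range(4)]
    print(n,"c",m.mean(0),"sides",[round(float(np.linalg.norm(v)),1) for v in e],"dir",[round(float(np.degrees(np.arctan2(v[1],v[0])))%180,1) for v in e])
    return w
def line(c,pts,s,ox,oy,z):
    w=px2w(c,(np.array(pts)+.5)/s+[ox-.5,oy-.5],z)*1000; v=w[1]-w[0]
    print("line",w,"mid",w.mean(0),"len",np.linalg.norm(v),"ang",np.degrees(np.arctan2(v[1],v[0]))%180); return w
E
python3 - <<'E'
from h import *
c=load("w1")
quad(c,"slab",[(48,73),(526,40),(484,551),(64,578)],4,360,75,.024)
quad(c,"bkTop",[(124,212),(480,170),(477,264),(132,303)],4,360,75,.049)
quad(c,"bkBot",[(155,408),(489,406),(487,489),(155,496)],4,360,75,.049)
quad(c,"l1",[(275,275),(360,273),(371,582),(291,583)],4,190,70,.029)
line(c,[(82,50),(235,741)],4,190,70,.004)
print(pxd(c,[(432,152),(436,133),(271,177),(230,170)])*1000)
E
```

```text
slab c [480.8647 161.5014] sides [129.5, 148.0, 128.2, 148.1] dir [98.0, 8.2, 98.0, 8.7]
bkTop c [453.0219 154.9089] sides [92.8, 24.5, 91.9, 24.3] dir [100.8, 10.6, 100.6, 12.9]
bkBot c [510.4526 170.5767] sides [92.1, 24.2, 93.3, 25.5] dir [94.4, 11.4, 95.3, 8.3]
l1 c [518.8452 -20.0478] sides [23.8, 92.5, 24.2, 92.3] dir [95.3, 3.9, 94.8, 3.7]
line [[417.8269 -94.9845   4.    ]
 [633.9767 -50.8587   4.    ]] mid [525.9018 -72.9216   4.    ] len 220.6078959572206 ang 11.53809279395835
[[475.7351 162.7294  26.0284]
 [451.79   155.1594  49.8064]
 [516.9547 -19.5142  30.9511]
 [518.3057 -73.1976   6.1007]]
```

```bash
python3 - <<'E'
from h import *
go([.5188,-.0205,.06],94.2)
E
```

```text
t 1.8 tcp [0.4959 0.0369 0.261 ] yaw 94.04 gap 0.0853 F [-0.5715  0.702   0.3479]
shift mm tool [ 18.9 201.1 -58.8] norm 210.3
level twist (x,z) [ 0.04  0.   -0.02]
twist tool y -0.16
```

```bash
python3 -m inch '{"xyz":[[0.004,0.030,-0.012],[0.004,0.040,-0.012],[0.004,0.040,-0.012],[0.004,0.040,-0.012],[0.003,0.040,-0.011],[0,0.011,0],[0,0,0]],"twist":[[0,0,0],[0,0,0],[0,0,0],[0,0,0],[0,0,0],[0,0,0],[0,0,0]]}'
python3 - <<'E'
from h import *
go([.5188,-.0205,.008],94.2)
E
```

```text
time_s: 2.5
tcp_pos: [0.517, -0.0178, 0.059]
tcp_rot: [[0.997, -0.004, -0.074], [0.074, 0.0, 0.997], [-0.004, -1.0, 0.0]]
force: [0.0, 0.2, 0.8]
finger_gap: 0.0855
t 2.5 tcp [ 0.517  -0.0178  0.059 ] yaw 94.25 gap 0.0855 F [0.0066 0.2094 0.8082]
shift mm tool [ 1.8 51.  -2.9] norm 51.1
level twist (x,z) [-0.03  0.   -0.24]
twist tool y 0.05
```

```bash
python3 -m inch '{"xyz":[[0.001,0.015,-0.001],[0,0.015,-0.001],[0,0.012,0],[0,0.008,0],[0,0,0],[0,0,0]],"twist":[[0,0,0],[0,0,0],[0,0,0],[0,0,0],[0,0,0],[0,0,0]]}'
python3 - <<'E'
from h import *
go([.5188,-.0205,.008],94.2); cap("wrist","w2")
E
```

```text
time_s: 3.1
tcp_pos: [0.5201, -0.0205, 0.0108]
tcp_rot: [[0.997, 0.001, -0.074], [0.074, 0.0, 0.997], [0.001, -1.0, 0.0]]
force: [0.1, -0.2, 0.0]
finger_gap: 0.0852
t 3.1 tcp [ 0.5201 -0.0205  0.0108] yaw 94.26 gap 0.0852 F [ 0.0534 -0.2127  0.0287]
shift mm tool [-1.3  2.8  0.1] norm 3.1
level twist (x,z) [-0.01  0.    0.03]
twist tool y 0.06
```

View pics/w2.png

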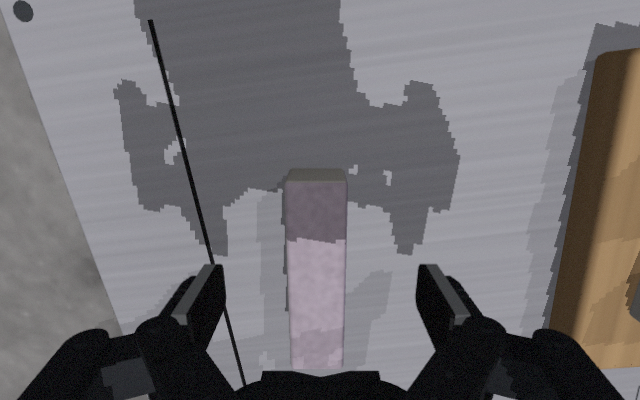

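The block sits midway between the open fingers (columns 287–346, fingers about 215 and 425). I go 3 mm lower and close.

```bash
python3 -m inch '{"xyz":[[0,0.003,0],[0,0,0],[0,0,0],[0,0,0],[0,0,0],[0,0,0],[0,0,0],[0,0,0]],"twist":[[0,0,0],[0,0,0],[0,0,0],[0,0,0],[0,0,0],[0,0,0],[0,0,0],[0,0,0]]}' -1 25
python3 -m inch '{"xyz":[[0,0,0],[0,-0.020,0],[0,-0.040,0],[0,-0.040,0],[0,-0.020,0],[0,0,0]],"twist":[[0,0,0],[0,0,0],[0,0,0],[0,0,0],[0,0,0],[0,0,0]]}'
python3 - <<'E'
from h import *
c=cap("wrist","w3")
a=np.radians(8.2); sx=np.array([np.cos(a),np.sin(a)]); sy=np.array([-np.sin(a),np.cos(a)])
t=np.array([.4809,.1610])-.034*sy+.001*sx
go([*t,.125],98.2)
E
```

```text
time_s: 3.95
tcp_pos: [0.5199, -0.0208, 0.0074]
tcp_rot: [[0.997, 0.0, -0.074], [0.074, 0.0, 0.997], [0.0, -1.0, 0.0]]
force: [-1.0, -0.2, 3.9]
finger_gap: 0.0251
time_s: 4.55
tcp_pos: [0.5215, -0.0207, 0.13]
tcp_rot: [[0.997, 0.005, -0.074], [0.074, 0.001, 0.997], [0.005, -1.0, 0.001]]
force: [0.1, 0.2, -1.1]
finger_gap: 0.0251
t 4.6 tcp [ 0.5204 -0.0205  0.1283] yaw 94.28 gap 0.0253 F [-0.3251 -0.0913 -0.4999]
shift mm tool [-22.6   3.3 150.1] norm 151.8
level twist (x,z) [-0.03  0.    0.14]
twist tool y -3.92
```

View pics/w3.png

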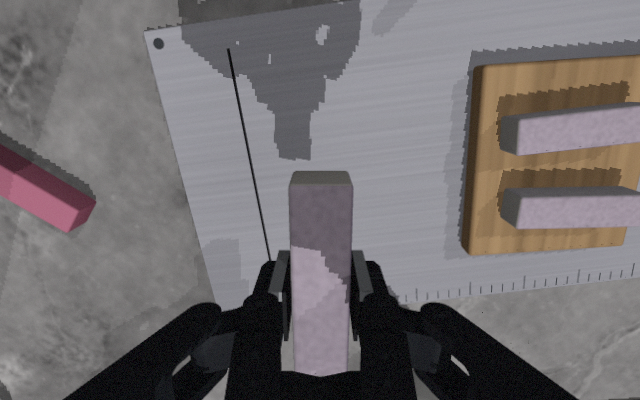

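```bash
python3 -m inch '{"xyz":[[-0.003,0,0.020],[-0.004,0,0.030],[-0.004,0,0.035],[-0.004,0,0.035],[-0.004,0,0.020],[-0.003,0.003,0.010],[0,0,0],[0,0,0]],"twist":[[0,0,0],[0,0,0],[0,0,0],[0,0,0],[0,-2,0],[0,-2,0],[0,0,0],[0,0,0]]}'
python3 - <<'E'
from h import *
c=cap("wrist","w4")
a=np.radians(8.2); sx=np.array([np.cos(a),np.sin(a)]); sy=np.array([-np.sin(a),np.cos(a)])
t=np.array([.4809,.1610])-.034*sy+.001*sx
go([*t,.055],98.2)
E
```

```text
time_s: 5.4
tcp_pos: [0.4862, 0.1257, 0.1236]
tcp_rot: [[0.99, -0.001, -0.142], [0.142, -0.001, 0.99], [-0.001, -1.0, -0.001]]
force: [-0.0, -0.3, -0.2]
finger_gap: 0.0252
t 5.45 tcp [0.4865 0.1254 0.1239] yaw 98.11 gap 0.0256 F [-0.5844 -1.3038 -0.0777]
shift mm tool [ 0.6 68.9  2.1] norm 68.9
level twist (x,z) [ 0.05  0.   -0.04]
twist tool y -0.09
```

View pics/w4.png

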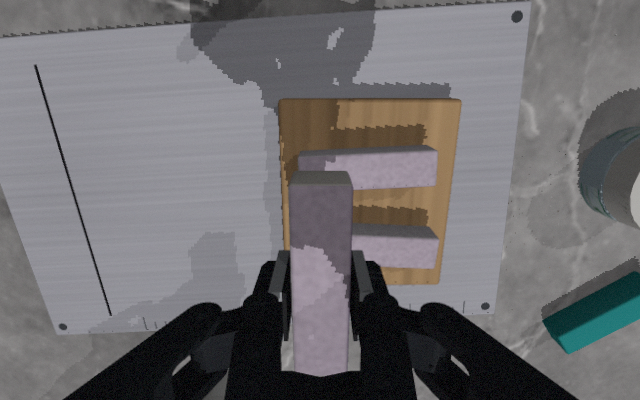

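```bash
python3 -m inch '{"xyz":[[0,0.020,0.001],[0,0.025,0.001],[0,0.015,0],[0,0.007,0],[0,0,0],[0,0,0]],"twist":[[0,0,0],[0,0,0],[0,0,0],[0,0,0],[0,0,0],[0,0,0]]}'
python3 -m inch '{"xyz":[[0,0.001,0],[0,0.001,0],[0,0,0],[0,0,0]],"twist":[[0,0,0],[0,0,0],[0,0,0],[0,0,0]]}'
```

```text
time_s: 6.05
tcp_pos: [0.4867, 0.1284, 0.0578]
tcp_rot: [[0.99, 0.001, -0.142], [0.142, 0.0, 0.99], [0.001, -1.0, -0.0]]
force: [0.1, 0.2, -0.2]
finger_gap: 0.0254
time_s: 6.45
tcp_pos: [0.4862, 0.1292, 0.0555]
tcp_rot: [[0.99, 0.0, -0.144], [0.144, 0.0, 0.99], [0.0, -1.0, 0.0]]
force: [0.2, -0.1, -0.1]
finger_gap: 0.0249
```

```bash
python3 -m inch '{"xyz":[[0,0.001,0],[0,0.001,0],[0,0,0],[0,0,0]],"twist":[[0,0,0],[0,0,0],[0,0,0],[0,0,0]]}'
python3 -m inch '{"xyz":[[0,0.001,0],[0,0,0],[0,0,0]],"twist":[[0,0,0],[0,0,0],[0,0,0]]}'
```

```text
time_s: 6.85
tcp_pos: [0.4861, 0.129, 0.0532]
tcp_rot: [[0.99, -0.0, -0.144], [0.144, -0.0, 0.99], [-0.0, -1.0, -0.0]]
force: [0.0, 0.7, -0.4]
finger_gap: 0.0251
time_s: 7.15
tcp_pos: [0.4862, 0.129, 0.0524]
tcp_rot: [[0.99, 0.0, -0.144], [0.144, 0.0, 0.99], [0.0, -1.0, 0.0]]
force: [-0.5, -0.7, 3.4]
finger_gap: 0.0256
```

Contact (3.4 N) at z 52.4 mm, as computed. Releasing.

```bash
python3 -m inch '{"xyz":[[0,0,0],[0,0,0],[0,0,0],[0,0,0]],"twist":[[0,0,0],[0,0,0],[0,0,0],[0,0,0]]}' 0
python3 -m inch '{"xyz":[[0,-0.010,0],[0,-0.030,0],[0,-0.045,0],[0,-0.045,0],[0,-0.045,0],[0,-0.020,-0.02],[0,0,-0.03],[0,0,0]],"twist":[[0,0,0],[0,0,0],[0,0,0],[0,0,0],[0,0,0],[0,0,0],[0,0,0],[0,0,0]]}' 1
python3 - <<'E'
from h import *
c=cap("wrist","w5"); go([.552,-.38,.26],142)
E
```

```text
time_s: 7.55
tcp_pos: [0.4861, 0.129, 0.0522]
tcp_rot: [[0.99, -0.0, -0.144], [0.144, -0.0, 0.99], [-0.0, -1.0, -0.0]]
force: [0.5, -0.1, 0.4]
finger_gap: 0.0431
time_s: 8.35
tcp_pos: [0.494, 0.0755, 0.2492]
tcp_rot: [[0.99, 0.003, -0.139], [0.139, -0.0, 0.99], [0.003, -1.0, -0.001]]
force: [-0.6, -0.5, -0.4]
finger_gap: 0.0854
t 8.4 tcp [0.4935 0.0776 0.2484] yaw 98.04 gap 0.0854 F [ 0.424   1.3355 -0.7666]
shift mm tool [  -6.1  -11.7 -461.3] norm 461.5
level twist (x,z) [-0.01  0.    0.08]
twist tool y -43.96
```

View pics/w5.png

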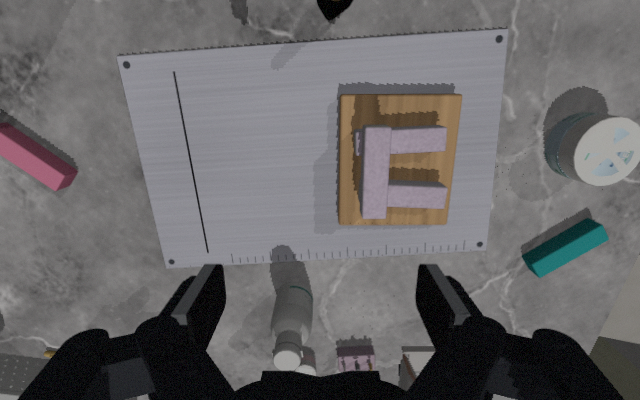

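```bash
python3 -m inch '{"xyz":[[0,-0.001,-0.030],[-0.001,-0.001,-0.042],[-0.001,-0.001,-0.042],[-0.001,-0.001,-0.042],[-0.001,-0.001,-0.042],[-0.001,-0.001,-0.042],[-0.001,-0.001,-0.042],[0,-0.001,-0.042]],"twist":[[0,0,0],[0,0,0],[0,0,0],[0,0,0],[0,0,0],[0,0,0],[0,0,0],[0,0,0]]}'
python3 -m inch '{"xyz":[[0,0,-0.042],[0,0,-0.042],[0,0,-0.034],[0,0,0],[0,0,0],[0,0,0],[0,0,0],[0,0,0]],"twist":[[0,0,0],[0,0,0],[0,-7,0],[0,-8,0],[0,-8,0],[0,-8,0],[0,-8,0],[0,-5,0]]}'
python3 -m inch '{"xyz":[[0,0,0],[0,0,0]],"twist":[[0,0,0],[0,0,0]]}'
python3 - <<'E'
from h import *
c=cap("wrist","w6"); go([.552,-.38,.26],142)
E
```

```text
time_s: 9.2
tcp_pos: [0.5341, -0.2424, 0.2552]
tcp_rot: [[0.989, -0.0, -0.145], [0.145, 0.001, 0.989], [-0.0, -1.0, 0.001]]
force: [0.8, 1.0, -0.0]
finger_gap: 0.0859
time_s: 10.0
tcp_pos: [0.5498, -0.3566, 0.2503]
tcp_rot: [[0.679, -0.01, -0.734], [0.734, 0.006, 0.679], [-0.002, -1.0, 0.012]]
force: [-0.3, -0.1, -1.2]
finger_gap: 0.0854
time_s: 10.2
tcp_pos: [0.5483, -0.3594, 0.2503]
tcp_rot: [[0.686, -0.01, -0.727], [0.727, 0.007, 0.686], [-0.002, -1.0, 0.012]]
force: [-0.6, -0.2, -0.6]
finger_gap: 0.0853
t 10.25 tcp [ 0.5483 -0.3596  0.2502] yaw 136.66 gap 0.0856 F [-0.2889 -0.1386 -0.5581]
shift mm tool [-12.3  -9.9 -16.6] norm 22.9
level twist (x,z) [-0.66  0.   -0.19]
twist tool y -5.34
```

View pics/w6.png

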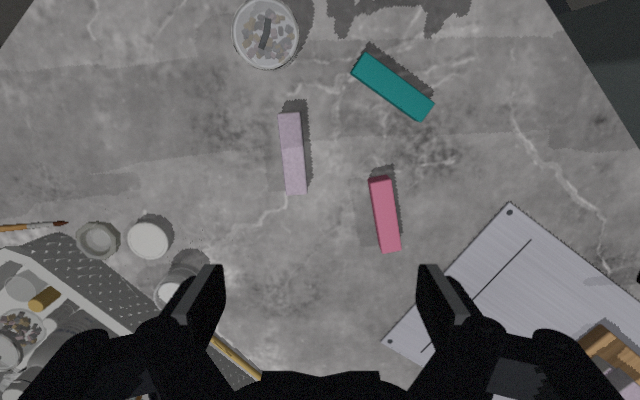

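```bash
python3 - <<'E'
from h import *
crop("w6",260,95,330,210,6,"c6"); print(ctrl.sense()["q"])
E
```

```text
[ 0.5743  0.461  -0.0992  1.4745  0.047   1.2205  2.8539]
```

View pics/c6.png

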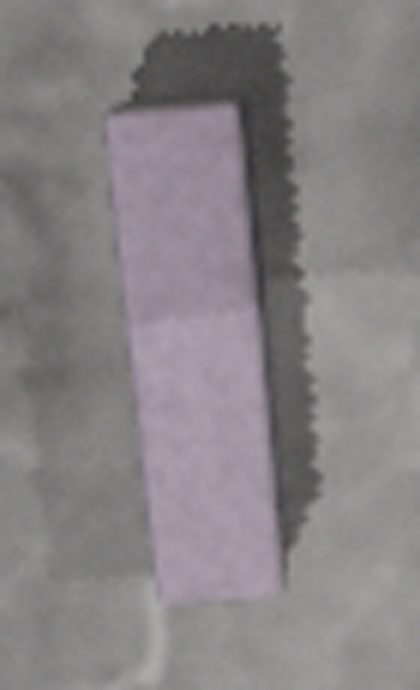

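```bash
python3 - <<'E'
from h import *
c=load("w6")
quad(c,"l2",[(108,113),(237,103),(281,590),(158,599)],6,260,95,.025)
print(pxd(c,[(292,150),(265,35)])*1000)
E
python3 -m inch '{"xyz":[[0,0,0],[0,0,0],[0,0,0],[0,0,0],[0,0,0],[0,0,0],[0,0,0],[0,0,0]],"twist":[[0,8,0],[0,8,0],[0,8,0],[0,8,0],[0,8,0],[0,8,0],[0,8,0],[0,8,0]]}'
python3 -m inch '{"xyz":[[0,0,0],[0,0,0],[0,0,0],[0,0,0],[0,0,0],[0,0,0],[0,0,0],[0,0,0]],"twist":[[0,8,0],[0,8,0],[0,8,0],[0,8,0],[0,8,0],[0,8,0],[0,8,0],[0,8,0]]}'
python3 -m inch '{"xyz":[[0,0,0],[0,0,0],[0,0,0],[0,0,0],[0,0,0],[0,0,0],[0,0,0],[0,0,0]],"twist":[[0,8,0],[0,8,0],[0,8,0],[0,8,0],[0,8,0],[0,6,0],[0,0,0],[0,0,0]]}'
python3 - <<'E'
from h import *
go([.5599,-.386,.26],-38); print(ctrl.sense()["q"])
E
```

```text
l2 c [ 560.6664 -386.1397] sides [23.1, 91.2, 23.8, 91.2] dir [140.8, 50.8, 140.8, 50.4]
[[ 556.9934 -390.2649   26.8391]
 [ 495.1275 -484.4468   57.5618]]
time_s: 11.05
tcp_pos: [0.5495, -0.3581, 0.2508]
tcp_rot: [[0.954, -0.01, 0.301], [-0.301, 0.004, 0.954], [-0.011, -1.0, 0.001]]
force: [-0.7, -0.7, -0.9]
finger_gap: 0.0854
time_s: 11.85
tcp_pos: [0.5496, -0.358, 0.2513]
tcp_rot: [[0.148, -0.009, 0.989], [-0.989, 0.004, 0.148], [-0.005, -1.0, -0.009]]
force: [-0.1, -0.1, 0.3]
finger_gap: 0.0851
time_s: 12.65
tcp_pos: [0.5498, -0.3577, 0.2511]
tcp_rot: [[-0.6, -0.009, 0.8], [-0.8, 0.004, -0.6], [0.002, -1.0, -0.01]]
force: [1.3, -0.4, 0.2]
finger_gap: 0.0853
t 12.65 tcp [ 0.5498 -0.3577  0.2511] yaw -36.88 gap 0.0853 F [ 1.3378 -0.4425  0.2138]
shift mm tool [16.6 -9.1 25. ] norm 31.3
level twist (x,z) [ 0.58 -0.    0.13]
twist tool y 1.12
[ 0.1351  0.4929  0.5496  1.5079 -0.2634  1.2259  0.0797]
```

```bash
python3 -m inch '{"xyz":[[0,0,0],[0.008,0,0.013],[0.008,0,0.012],[0,0.030,0],[0,0.045,0],[0,0.045,0],[0,0.045,0],[0,0.025,0]],"twist":[[0.58,2.5,0.13],[0,0,0],[0,0,0],[0,0,0],[0,0,0],[0,0,0],[0,0,0],[0,0,0]]}'
python3 -m inch '{"xyz":[[0,0,0],[0,0,0],[0,0,0]],"twist":[[0,0,0],[0,0,0],[0,0,0]]}'
python3 - <<'E'
from h import *
go([.5605,-.3862,.0035],-39.4); cap("wrist","w7")
E
```

```text
time_s: 13.45
tcp_pos: [0.5568, -0.3852, 0.057]
tcp_rot: [[-0.635, -0.004, 0.772], [-0.772, 0.003, -0.635], [0.001, -1.0, -0.005]]
force: [0.8, -0.1, -0.3]
finger_gap: 0.0855
time_s: 13.75
tcp_pos: [0.5594, -0.3875, 0.063]
tcp_rot: [[-0.637, 0.003, 0.771], [-0.771, -0.001, -0.637], [-0.001, -1.0, 0.003]]
force: [0.5, 0.2, 0.2]
finger_gap: 0.0855
t 13.75 tcp [ 0.5594 -0.3875  0.063 ] yaw -39.53 gap 0.0855 F [0.4942 0.2322 0.1535]
shift mm tool [-1.6 59.5 -0.1] norm 59.5
level twist (x,z) [-0.15  0.   -0.05]
twist tool y -0.13
```

View pics/w7.png

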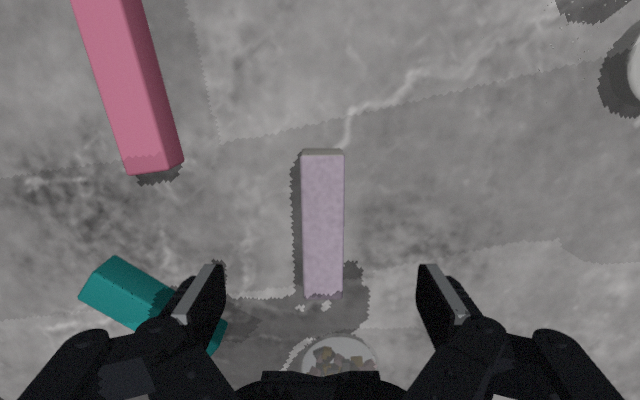

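```bash
python3 -m inch '{"xyz":[[-0.001,0.020,0],[0,0.020,0],[0,0.010,0],[0,0.007,0],[0,0.002,0],[0,0,0],[0,0,0]],"twist":[[0,0,0],[0,0,0],[0,0,0],[0,0,0],[0,0,0],[0,0,0],[0,0,0]]}'
python3 -m inch '{"xyz":[[0,0,0],[0,0,0],[0,0,0],[0,0,0],[0,0,0],[0,0,0],[0,0,0],[0,0,0]],"twist":[[0,0,0],[0,0,0],[0,0,0],[0,0,0],[0,0,0],[0,0,0],[0,0,0],[0,0,0]]}' -1 25
```

```text
time_s: 14.5
tcp_pos: [0.5593, -0.3859, 0.0024]
tcp_rot: [[-0.637, 0.001, 0.771], [-0.771, 0.001, -0.637], [-0.001, -1.0, 0.0]]
force: [0.7, -0.0, 0.5]
finger_gap: 0.0858
time_s: 15.3
tcp_pos: [0.559, -0.3856, 0.0018]
tcp_rot: [[-0.637, 0.0, 0.771], [-0.771, 0.001, -0.637], [-0.001, -1.0, -0.001]]
force: [-0.2, 0.8, 2.1]
finger_gap: 0.0251
```

```bash
python3 -m inch '{"xyz":[[0,-0.020,0],[0,-0.040,0],[0,-0.040,0],[0,-0.040,0],[0,0,0],[0,0,0],[0,0,0],[0,0,0]],"twist":[[0,0,0],[0,0,0],[0,0,0],[0,0,0],[0,8,0],[0,8,0],[0,8,0],[0,8,0]]}'
python3 -m inch '{"xyz":[[0,0,0],[0,0,0],[0,0,0]],"twist":[[0,8,0],[0,2.4,0],[0,0,0]]}'
cat >> h.py <<'E'
def slabt(cx,cy,ang,x,y):
    a=np.radians(ang); return np.array([cx,cy])+x*np.array([np.cos(a),np.sin(a)])+y*np.array([-np.sin(a),np.cos(a)])
E
python3 - <<'E'
from h import *
go([*slabt(.4809,.161,8.2,.001,.018),.13],-81.8); print(ctrl.sense()["q"])
E
```

```text
time_s: 16.1
tcp_pos: [0.5588, -0.3854, 0.1414]
tcp_rot: [[-0.951, -0.0, 0.311], [-0.311, 0.002, -0.951], [-0.0, -1.0, -0.002]]
force: [0.3, -0.0, -0.7]
finger_gap: 0.0252
time_s: 16.4
tcp_pos: [0.5588, -0.3854, 0.1411]
tcp_rot: [[-0.99, -0.001, 0.139], [-0.139, 0.002, -0.99], [0.001, -1.0, -0.002]]
force: [1.2, -0.8, -0.3]
finger_gap: 0.0257
t 16.4 tcp [ 0.5588 -0.3854  0.1411] yaw -81.98 gap 0.0257 F [ 1.187  -0.7779 -0.3498]
shift mm tool [   0.    12.  -569.9] norm 570.0
level twist (x,z) [ 0.09 -0.    0.04]
twist tool y -0.18
[ 0.088   0.6708  0.6997  1.5787 -0.4745  1.07   -0.5173]
```

```bash
python3 -m inch '{"xyz":[[0,0,-0.025],[0,0,-0.040],[0,0,-0.042],[0,0,-0.042],[0,0,-0.042],[0,0,-0.042],[0,0,-0.042],[0,0,-0.042]],"twist":[[0,0,0],[0,0,0],[0,0,0],[0,0,0],[0,0,0],[0,0,0],[0,0,0],[0,0,0]]}'
python3 -m inch '{"xyz":[[0,0,-0.042],[0,0,-0.042],[0,0,-0.042],[0,0,-0.042],[0,0,-0.030],[0,0,-0.015],[0,0,0],[0,0,0]],"twist":[[0,0,0],[0,0,0],[0,0,0],[0,0,0],[0,0,0],[0,0,0],[0,0,0],[0,0,0]]}'
python3 - <<'E'
from h import *
go([*slabt(.4809,.161,8.2,.001,.018),.13],-81.8); print(ctrl.sense()["q"]); cap("wrist","w8"); cap("top","t8"); crop("t8",220,160,370,280,5,"c8")
E
```

```text
time_s: 17.2
tcp_pos: [0.5141, -0.0702, 0.1421]
tcp_rot: [[-0.99, 0.0, 0.141], [-0.141, 0.002, -0.99], [-0.0, -1.0, -0.002]]
force: [1.7, -0.3, -0.0]
finger_gap: 0.0249
time_s: 18.0
tcp_pos: [0.4851, 0.1378, 0.1424]
tcp_rot: [[-0.99, 0.0, 0.139], [-0.139, 0.001, -0.99], [-0.0, -1.0, -0.001]]
force: [0.1, -0.9, 0.2]
finger_gap: 0.0253
t 18.0 tcp [0.4851 0.1378 0.1424] yaw -81.98 gap 0.0253 F [ 0.0869 -0.8806  0.1881]
shift mm tool [ -0.   12.4 -41.6] norm 43.4
level twist (x,z) [ 0.04  0.   -0.01]
twist tool y -0.18
[-0.9711  0.3772  0.7566  2.0206 -0.3382  0.8692 -1.4585]
```

View pics/w8.png

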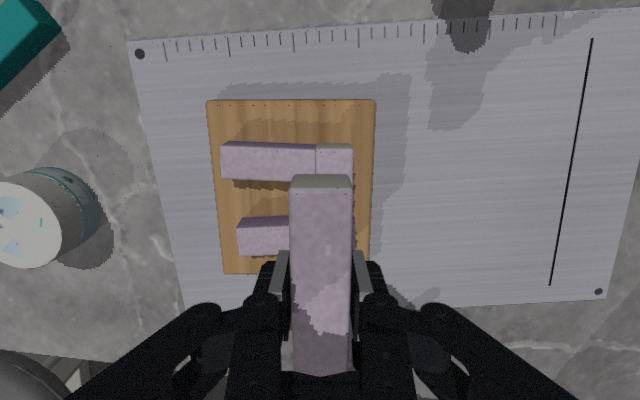

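```bash
python3 -m inch '{"xyz":[[0,0,-0.015],[0,0,-0.018],[0,0.006,-0.008],[0,0,0],[0,0,0]],"twist":[[0,0,0],[0,0,0],[0,0,0],[0,0,0],[0,0,0]]}'
python3 - <<'E'
from h import *
go([*slabt(.4809,.161,8.2,.001,.018),.054],-81.8); cap("wrist","w9"); c=load("w5"); crop("w5",320,80,480,240,4,"c9")
E
```

```text
time_s: 18.6
tcp_pos: [0.479, 0.1791, 0.136]
tcp_rot: [[-0.99, -0.001, 0.139], [-0.139, 0.0, -0.99], [0.001, -1.0, -0.001]]
force: [0.1, -0.2, -0.2]
finger_gap: 0.0255
t 18.6 tcp [0.479  0.1791 0.136 ] yaw -81.99 gap 0.0255 F [ 0.0724 -0.2354 -0.1981]
shift mm tool [-0.3 82.   0.3] norm 82.0
level twist (x,z) [ 0.03 -0.    0.04]
twist tool y -0.19
```

View pics/w9.png

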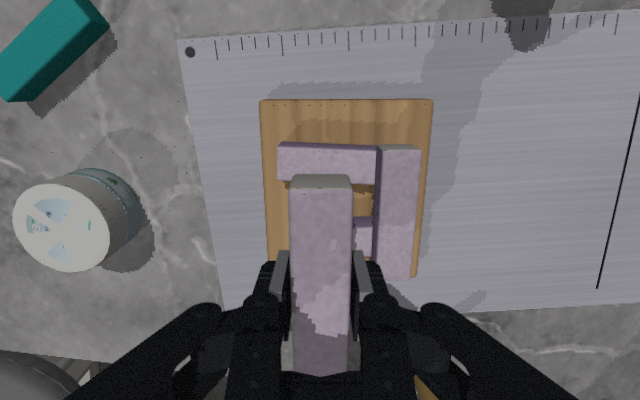

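View pics/c9.png

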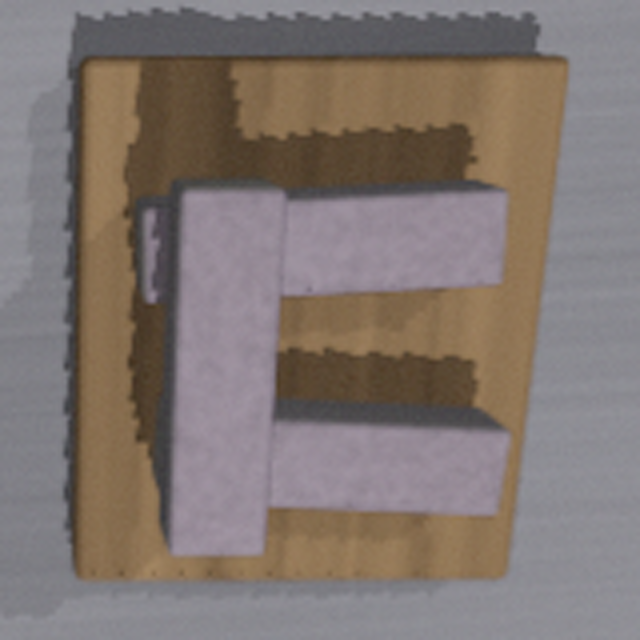

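```bash
python3 - <<'E'
from h import *
c=load("w5")
quad(c,"slab",[(82,60),(568,58),(506,578),(75,578)],4,320,80,.024)
quad(c,"l1",[(181,190),(286,188),(264,553),(171,554)],4,320,80,.074)
E
python3 -m inch '{"xyz":[[0,0.020,0],[0,0.025,0],[0,0.020,0],[0,0.010,0],[0,0.005,0],[0,0,0]],"twist":[[0,0,0],[0,0,0],[0,0,0],[0,0,0],[0,0,0],[0,0,0]]}'
```

```text
slab c [480.9146 161.6317] sides [128.4, 148.4, 128.9, 147.5] dir [98.3, 8.4, 97.9, 8.2]
l1 c [485.5853 131.0269] sides [24.6, 92.0, 23.9, 91.8] dir [99.0, 8.2, 98.6, 8.7]
time_s: 19.25
tcp_pos: [0.4793, 0.1793, 0.0563]
tcp_rot: [[-0.99, -0.0, 0.139], [-0.139, 0.001, -0.99], [0.0, -1.0, -0.001]]
force: [-0.3, -0.4, 0.4]
finger_gap: 0.0254
```

```bash
python3 -m inch '{"xyz":[[0,0.002,0],[0,0.002,-0.001],[0,0,0],[0,0,0]],"twist":[[0,0,0],[0,0,0],[0,0,0],[0,0,0]]}'
python3 -m inch '{"xyz":[[0,0.001,0],[0,0,0],[0,0,0]],"twist":[[0,0,0],[0,0,0],[0,0,0]]}'
```

```text
time_s: 19.65
tcp_pos: [0.4792, 0.181, 0.0526]
tcp_rot: [[-0.99, 0.0, 0.14], [-0.14, 0.002, -0.99], [-0.0, -1.0, -0.002]]
force: [0.7, -0.9, 0.6]
finger_gap: 0.0257
time_s: 19.95
tcp_pos: [0.479, 0.1808, 0.0514]
tcp_rot: [[-0.99, -0.0, 0.14], [-0.14, 0.001, -0.99], [-0.0, -1.0, -0.001]]
force: [0.3, -0.5, -0.6]
finger_gap: 0.0252
```

```bash
python3 -m inch '{"xyz":[[0,0.001,0],[0,0,0],[0,0,0]],"twist":[[0,0,0],[0,0,0],[0,0,0]]}'
```

```text
time_s: 20.25
tcp_pos: [0.4791, 0.1808, 0.0506]
tcp_rot: [[-0.99, -0.0, 0.14], [-0.14, 0.002, -0.99], [-0.0, -1.0, -0.002]]
force: [-0.5, -1.0, 4.2]
finger_gap: 0.0251
```

```bash
python3 -m inch '{"xyz":[[0,0,0],[0,0,0],[0,0,0],[0,0,0]],"twist":[[0,0,0],[0,0,0],[0,0,0],[0,0,0]]}' -0.15
python3 -m inch '{"xyz":[[0,-0.010,0],[0,-0.030,0],[0,-0.045,0],[0,-0.045,0],[0,-0.045,0],[0,-0.020,0],[0,0,0],[0,0,0]],"twist":[[0,0,0],[0,0,0],[0,0,0],[0,0,0],[0,0,0],[0,0,0],[0,0,0],[0,0,0]]}'
python3 - <<'E'
from h import *
cap("wrist","w10"); go([*slabt(.4809,.161,8.2,0,.065+.011+.03),.15],11.5); print(ctrl.sense()["q"])
E
```

```text
time_s: 20.65
tcp_pos: [0.479, 0.1808, 0.0503]
tcp_rot: [[-0.99, -0.0, 0.14], [-0.14, 0.001, -0.99], [0.0, -1.0, -0.001]]
force: [-0.2, 0.1, 0.2]
finger_gap: 0.0361
time_s: 21.45
tcp_pos: [0.4789, 0.1806, 0.2456]
tcp_rot: [[-0.99, 0.0, 0.14], [-0.14, 0.002, -0.99], [-0.001, -1.0, -0.002]]
force: [0.7, 0.7, -0.2]
finger_gap: 0.036
t 21.5 tcp [0.4784 0.1805 0.2449] yaw -81.96 gap 0.0361 F [-0.8008 -0.2291 -0.0164]
shift mm tool [  0.5  95.  -86.2] norm 128.3
level twist (x,z) [ 0.08 -0.    0.05]
twist tool y -93.46
[-1.141   0.2506  0.8338  1.8897 -0.2103  1.0913 -1.6553]
```

View pics/w10.png

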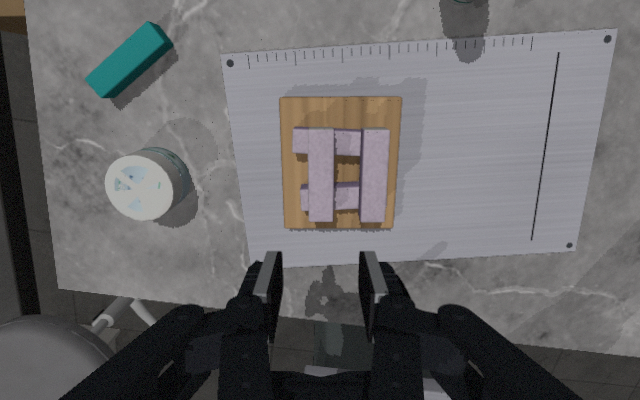

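```bash
python3 -m inch '{"xyz":[[0,0,-0.030],[0,0,-0.030],[0,0,-0.017],[0,0,0],[0,0,0],[0,0,0],[0,0,0],[0,0,0]],"twist":[[0,0,0],[0,0,0],[0,0,0],[0,-8,0],[0,-8,0],[0,-8,0],[0,-8,0],[0,-8,0]]}' 0.3
python3 -m inch '{"xyz":[[0,0,0],[0,0,0],[0,0,0],[0,0,0],[0,0,0],[0,0,0],[0,0,0],[0,0,0]],"twist":[[0,-8,0],[0,-8,0],[0,-8,0],[0,-8,0],[0,-8,0],[0,-8,0],[0,-5.5,0],[0,0,0]]}'
python3 - <<'E'
from h import *
go([*slabt(.4809,.161,8.2,0,.065+.011+.020),.05],11.5); print(ctrl.sense()["q"])
E
```

```text
time_s: 22.3
tcp_pos: [0.468, 0.256, 0.2444]
tcp_rot: [[-0.665, -0.002, 0.747], [-0.747, -0.001, -0.665], [0.001, -1.0, -0.001]]
force: [-0.4, -1.1, -0.1]
finger_gap: 0.0555
time_s: 23.1
tcp_pos: [0.4681, 0.256, 0.2444]
tcp_rot: [[0.2, -0.002, 0.98], [-0.98, -0.0, 0.2], [-0.0, -1.0, -0.002]]
force: [0.7, 0.9, 0.3]
finger_gap: 0.0553
t 23.1 tcp [0.4681 0.256  0.2444] yaw 11.57 gap 0.0553 F [0.6715 0.8727 0.2657]
shift mm tool [ -0.2 194.4  -0.5] norm 194.4
level twist (x,z) [ 0.09  0.   -0.01]
twist tool y 0.07
[-0.9866  0.2539  0.4834  1.8256 -0.1324  1.0952 -0.2535]
```

```bash
python3 -m inch '{"xyz":[[0,0.020,0],[0,0.045,0],[0,0.045,0],[0,0.045,0],[0,0.030,0],[0,0.010,0],[0,0,0],[0,0,0]],"twist":[[0,0,0],[0,0,0],[0,0,0],[0,0,0],[0,0,0],[0,0,0],[0,0,0],[0,0,0]]}'
python3 - <<'E'
from h import *
go([*slabt(.4809,.161,8.2,0,.065+.011+.020),.006],11.5); cap("scene","s11"); crop("scene" and "s11",180,80,340,240,4,"c11"); cap("wrist","w11")
E
```

```text
time_s: 23.9
tcp_pos: [0.4692, 0.2572, 0.0515]
tcp_rot: [[0.199, 0.001, 0.98], [-0.98, 0.002, 0.199], [-0.002, -1.0, 0.001]]
force: [0.8, -0.0, -0.2]
finger_gap: 0.0555
t 23.9 tcp [0.4692 0.2572 0.0515] yaw 11.45 gap 0.0555 F [ 0.8169 -0.0248 -0.1837]
shift mm tool [ 0.8 45.5 -2.2] norm 45.6
level twist (x,z) [-0.08  0.   -0.09]
twist tool y -0.05
```

View pics/c11.png

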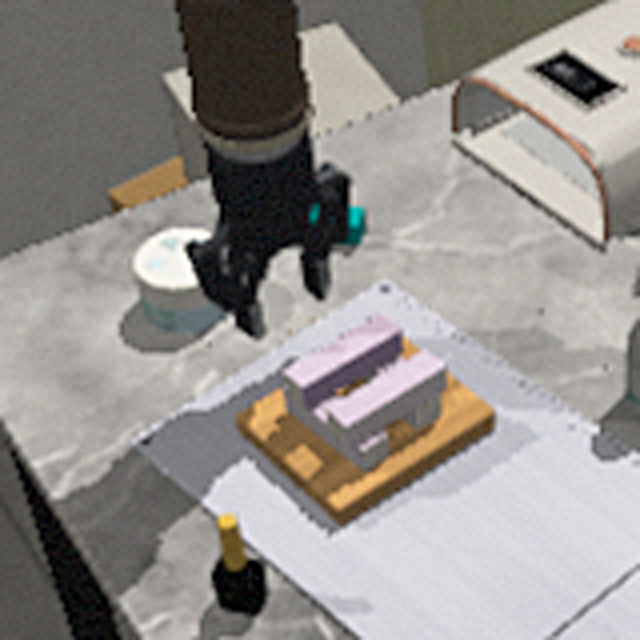

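View pics/w11.png

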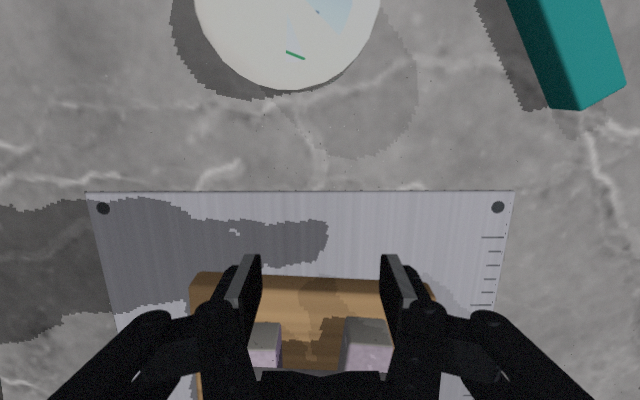

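```bash
python3 -m inch '{"xyz":[[0,0.020,0],[0,0.015,0],[0,0.010,0],[0,0,0],[0,0,0],[0,0,0]],"twist":[[0,0,0],[0,0,0],[0,0,0],[0,0,0],[0,0,0],[0,0,0]]}'
python3 -m inch '{"xyz":[[0.004,0,0],[0.004,0,0],[0.003,0,0],[0,0,0],[0,0,0]],"twist":[[0,0,0],[0,0,0],[0,0,0],[0,0,0],[0,0,0]]}'
```

```text
time_s: 24.6
tcp_pos: [0.4689, 0.2574, 0.0064]
tcp_rot: [[0.2, 0.001, 0.98], [-0.98, 0.002, 0.2], [-0.002, -1.0, 0.001]]
force: [0.9, 0.3, 1.0]
finger_gap: 0.0552
time_s: 25.1
tcp_pos: [0.4705, 0.2462, 0.0055]
tcp_rot: [[0.199, -0.0, 0.98], [-0.98, 0.001, 0.199], [-0.001, -1.0, 0.0]]
force: [1.4, 0.7, 0.0]
finger_gap: 0.0554
```

```bash
python3 -m inch '{"xyz":[[0.003,0,0],[0.003,0,0],[0.003,0,0],[0.003,0,0],[0.004,0,0],[0.005,0,0],[0.006,0,0],[0.006,0,0]],"twist":[[0,0,0],[0,0,0],[0,0,0],[0,0,0],[0,0,0],[0,0,0],[0,0,0],[0,0,0]]}'
python3 -m inch '{"xyz":[[0.008,0,0],[0.008,0,0],[0.008,0,0],[0.008,0,0],[0.008,0,0],[0.006,0,0],[0.004,0,0],[0.002,0,0]],"twist":[[0,0,0],[0,0,0],[0,0,0],[0,0,0],[0,0,0],[0,0,0],[0,0,0],[0,0,0]]}'
python3 - <<'E'
from h import *
go([.5259,-.0729,0],11.54);cap("scene","s12"); crop("s12",180,80,380,240,4,"c12")
E
```

```text
time_s: 25.9
tcp_pos: [0.4773, 0.2135, 0.0054]
tcp_rot: [[0.2, 0.0, 0.98], [-0.98, 0.001, 0.2], [-0.001, -1.0, 0.0]]
force: [-0.5, 1.9, -0.5]
finger_gap: 0.0553
time_s: 26.7
tcp_pos: [0.4876, 0.1627, 0.0054]
tcp_rot: [[0.199, -0.0, 0.98], [-0.98, 0.001, 0.199], [-0.001, -1.0, 0.0]]
force: [-0.2, 2.5, 1.8]
finger_gap: 0.0554
t 26.7 tcp [0.4876 0.1627 0.0054] yaw 11.5 gap 0.0554 F [-0.2349  2.5334  1.7688]
shift mm tool [238.5   5.   -9.5] norm 238.8
level twist (x,z) [-0.01  0.   -0.08]
twist tool y -0.04
```

View pics/c12.png

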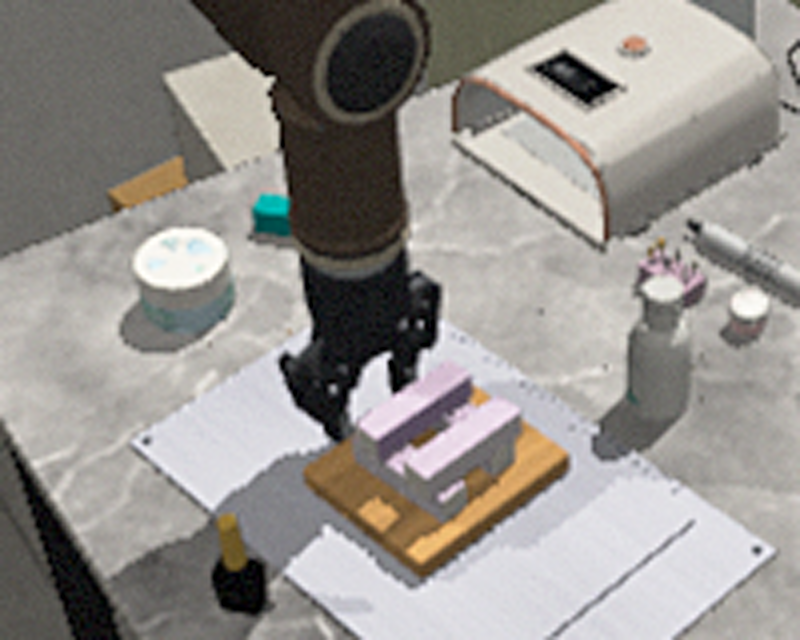

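```bash
python3 -m inch '{"xyz":[[0.004,0,0],[0.006,0,0],[0.008,0,0],[0.008,0,0],[0.008,0,0],[0.008,0,0],[0.008,0,0],[0.008,0,0]],"twist":[[0,0,0],[0,0,0],[0,0,0],[0,0,0],[0,0,0],[0,0,0],[0,0,0],[0,0,0]]}'
python3 -m inch '{"xyz":[[0.007,0,0],[0.006,0,0],[0.004,0,0],[0.002,0,0],[0.001,0,0],[0,0,0],[0,0,0]],"twist":[[0,0,0],[0,0,0],[0,0,0],[0,0,0],[0,0,0],[0,0,0],[0,0,0]]}'
python3 - <<'E'
from h import *
go([.5259,-.0729,0],11.54);cap("scene","s13"); crop("s13",200,100,400,260,4,"c13"); cap("top","t13"); crop("t13",260,170,360,270,6,"c13t")
E
```

```text
time_s: 27.55
tcp_pos: [0.4992, 0.1056, 0.0053]
tcp_rot: [[0.2, -0.0, 0.98], [-0.98, 0.002, 0.2], [-0.002, -1.0, 0.0]]
force: [-1.1, 2.2, 3.0]
finger_gap: 0.0553
time_s: 28.25
tcp_pos: [0.503, 0.0865, 0.0051]
tcp_rot: [[0.2, -0.0, 0.98], [-0.98, 0.001, 0.2], [-0.001, -1.0, -0.0]]
force: [0.3, 1.7, 1.1]
finger_gap: 0.0552
t 28.25 tcp [0.503  0.0865 0.0051] yaw 11.53 gap 0.0552 F [0.3262 1.7325 1.1011]
shift mm tool [160.8   4.9  -9.4] norm 161.1
level twist (x,z) [ 0.    0.   -0.06]
twist tool y -0.01
```

View pics/c13.png

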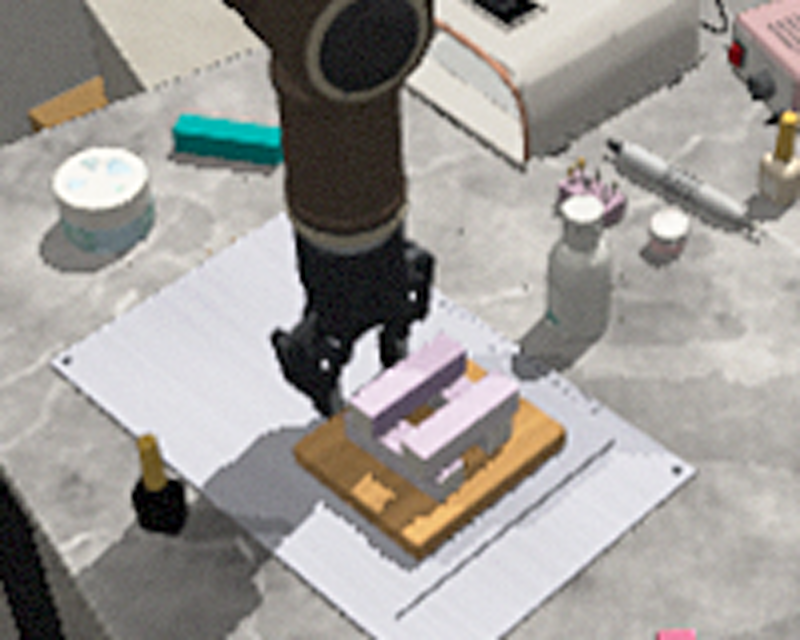

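View pics/c13t.png

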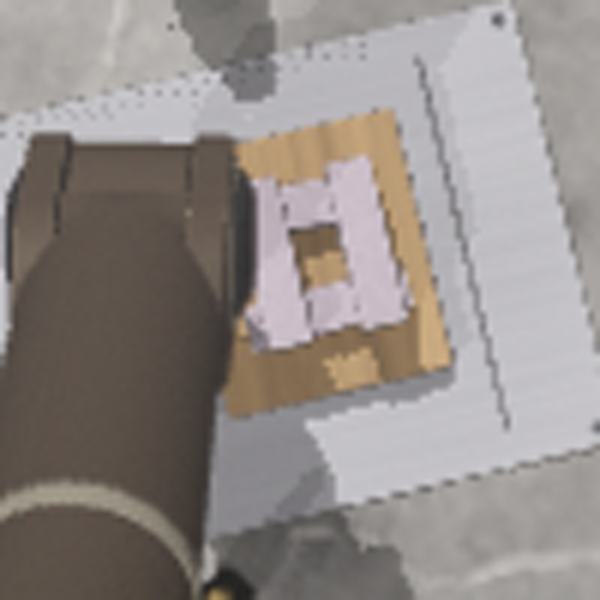

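```bash
cat >> h.py <<'E'
def gap(c,e,l,s,ox,oy,ze):
    we=px2w(c,(np.array(e)+.5)/s+[ox-.5,oy-.5],ze)*1000; wl=px2w(c,(np.array(l)+.5)/s+[ox-.5,oy-.5],.004)*1000
    v=(wl[1]-wl[0])[:2]; L=np.linalg.norm(v); v/=L; n=np.array([-v[1],v[0]]); n=n if n[1]>0 else -n
    print("linelen",L,"ang",np.degrees(np.arctan2(v[1],v[0]))%180,"edge y",(we[:,:2]-wl.mean(0)[:2])@n,"edge x",(we[:,:2]-wl.mean(0)[:2])@v,"elen",np.linalg.norm(we[1]-we[0]))
E
python3 - <<'E'
from h import *
gap(load("t13"),[(393,109),(455,366)],[(418,58),(508,430)],6,260,170,.024)
gap(load("s13"),[(413,558),(565,450)],[(397,618),(613,442)],4,200,100,.004)
E
```

```text
linelen 218.20585927622645 ang 11.663811157962158 edge y [21.6019 21.535 ] edge x [-81.4067  67.5122] elen 148.9189514796408
linelen 216.85956380103073 ang 11.79173217971548 edge y [28.3583 19.7754] edge x [-66.0768  78.5403] elen 144.8715666849657
```

```bash
python3 -m inch '{"xyz":[[0.003,0,0],[0.004,0,0],[0.003,0,0],[0.002,0,0],[0,0,0],[0,0,0],[0,0,0],[0,0,0]],"twist":[[0,0,0],[0,0,0],[0,0,0],[0,0,0],[0,0,0],[0,0,0],[0,0,0],[0,0,0]]}'
python3 - <<'E'
from h import *
go([.5259,-.0729,0],11.54)
E
python3 -m inch '{"xyz":[[-0.005,0,0],[-0.010,0,0],[-0.010,-0.020,0],[0,-0.045,0],[0,-0.045,0],[0.020,-0.045,0],[0.045,-0.045,0],[0.045,-0.045,0]],"twist":[[0,0,0],[0,0,0],[0,0,0],[0,0,0],[0,0,0],[0,0,0],[0,0,0],[0,0,0]]}'
python3 -m inch '{"xyz":[[0.045,0,0],[0.045,0,0],[0.045,0,0],[0.045,0,0],[0.030,0,0],[0,0,0],[0,0,0]],"twist":[[0,0,0],[0,0,0],[0,0,0],[0,0,0],[0,0,0],[0,0,0],[0,0,0]]}'
python3 - <<'E'
from h import *
cap("wrist","w14");go([.5259,-.0729,0],11.54)
E
```

```text
time_s: 29.15
tcp_pos: [0.5055, 0.0747, 0.0052]
tcp_rot: [[0.2, -0.0, 0.98], [-0.98, 0.001, 0.2], [-0.001, -1.0, 0.0]]
force: [-0.8, 0.0, 0.9]
finger_gap: 0.0557
t 29.15 tcp [0.5055 0.0747 0.0052] yaw 11.52 gap 0.0557 F [-0.8495  0.0034  0.9171]
shift mm tool [148.8   5.   -9.5] norm 149.1
level twist (x,z) [-0.01  0.   -0.07]
twist tool y -0.02
time_s: 29.95
tcp_pos: [0.5186, 0.0108, 0.2328]
tcp_rot: [[0.203, 0.001, 0.979], [-0.979, 0.002, 0.203], [-0.002, -1.0, 0.001]]
force: [1.5, 0.1, 0.4]
finger_gap: 0.0555
time_s: 30.65
tcp_pos: [0.5605, -0.195, 0.2301]
tcp_rot: [[0.199, -0.001, 0.98], [-0.98, 0.002, 0.199], [-0.002, -1.0, -0.001]]
force: [-0.1, 0.3, -0.1]
finger_gap: 0.0553
t 30.7 tcp [ 0.5607 -0.1939  0.2301] yaw 11.59 gap 0.0554 F [ 0.237  -0.0895 -1.0394]
shift mm tool [-124.9  230.4   -9.6] norm 262.3
level twist (x,z) [ 0.02  0.   -0.14]
twist tool y 0.05
```

View pics/w14.png

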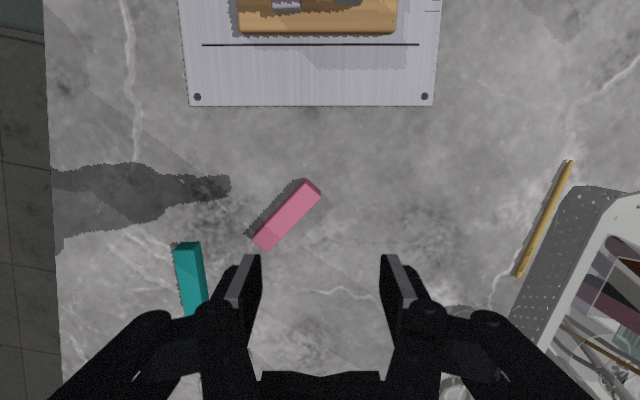

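```bash
python3 -m inch '{"xyz":[[-0.035,0,0],[-0.045,0,0],[-0.035,0,0],[0,0,0],[0,0,0]],"twist":[[0,0,0],[0,0,0],[0,0,0],[0,0,0],[0,0,0]]}'
python3 - <<'E'
from h import *
cap("wrist","w15");crop("w15",150,40,470,280,2.5 ,"c15");go([.5259,-.0729,0],11.54)
E
```

```text
time_s: 31.2
tcp_pos: [0.5375, -0.08, 0.2309]
tcp_rot: [[0.205, 0.0, 0.979], [-0.979, 0.002, 0.205], [-0.002, -1.0, 0.001]]
force: [0.2, 0.1, -0.5]
finger_gap: 0.0554
t 31.25 tcp [ 0.5376 -0.0816  0.231 ] yaw 11.67 gap 0.0556 F [ 0.6904 -0.0074  0.2672]
shift mm tool [-10.6 231.   -9.9] norm 231.4
level twist (x,z) [-0.04  0.   -0.09]
twist tool y 0.13
```

View pics/c15.png

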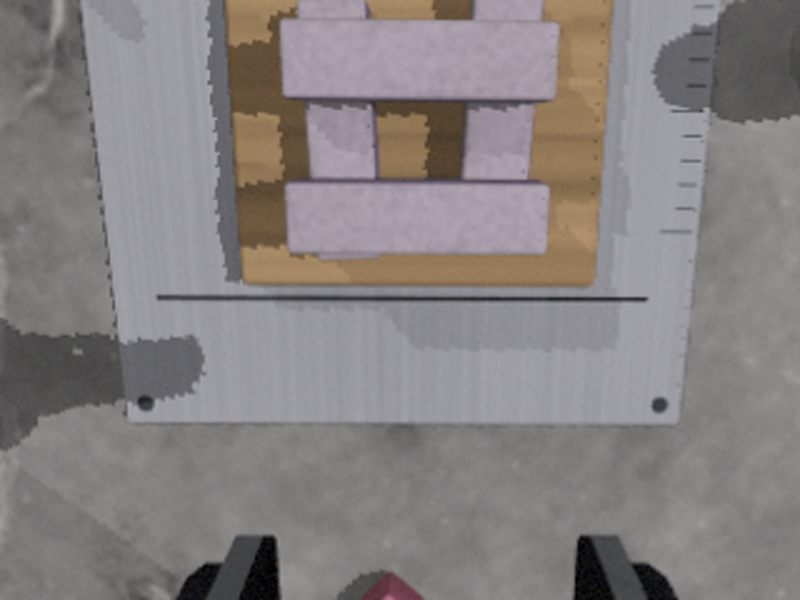

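```bash
python3 - <<'E'
from h import *
crop("w15",200,135,300,180,8,"c16a"); crop("w15",330,135,430,180,8,"c16b")
a=cv2.imread("pics/c16a.png");b=cv2.imread("pics/c16b.png"); cv2.imwrite("pics/c16.png",np.vstack([a[:290],b[:290]]))
E
```

```text
(no output)
```

View pics/c16.png

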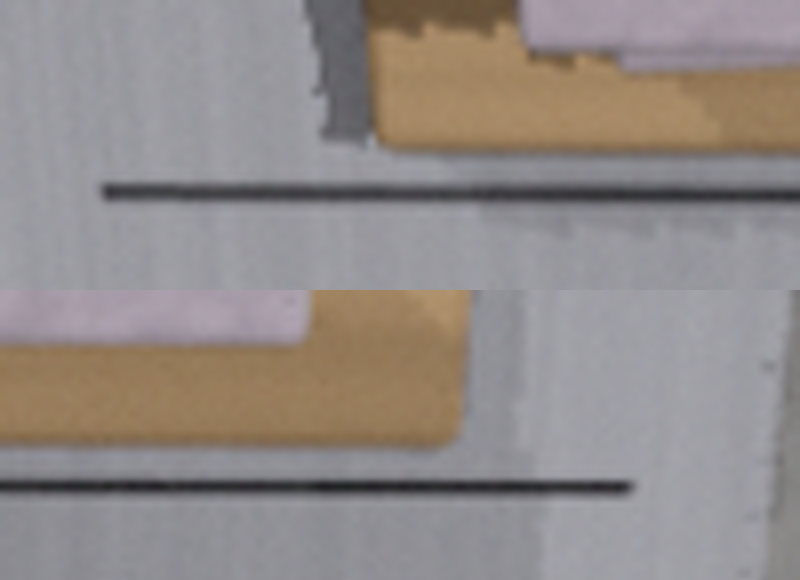

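```bash
python3 - <<'E'
from h import *
c=load("w15"); o=-np.array(c["R"]).T@c["t"]; print(o)
e=[(246.5,154.0),(388.2,154.4)]; l=[(212.9,158.9),(409,159.6)]
for z in (.024,.004): gap(c,e,l,1,0,0,z)
ln=px2w(c,l,.004); v=ln[1]-ln[0]; v/=np.linalg.norm(v); n=np.array([-v[1],v[0],0]); print("cam y in line frame",(o-ln.mean(0))@n, "line mid",ln.mean(0))
m,a=ln.mean(0),np.degrees(np.arctan2(v[1],v[0]))
E
```

```text
[0.5214 0.0005 0.3752]
linelen 220.7386383262121 ang 11.556307992751396 edge y [9.3238 9.4479] edge x [-67.697   82.4218] elen 150.11883339001542
linelen 220.7386383262121 ang 11.556307992751396 edge y [5.6599 5.7911] edge x [-72.1343  86.5336] elen 158.6678900959514
cam y in line frame 0.07365945187456614 line mid [ 0.5261 -0.0738  0.004 ]
```

```bash
python3 -m inch '{"xyz":[[-0.025,0,0],[-0.042,0,0],[-0.042,0,0],[-0.042,0,0],[-0.030,0,0],[-0.005,0,0],[0,0,0],[0,0,0]],"twist":[[0,-0.13,0],[0,0,0],[0,0,0],[0,0,0],[0,0,0],[0,0,0],[0,0,0],[0,0,0]]}'
python3 - <<'E'
from h import *
go([.5259,-.0729,0.006],11.54)
E
```

```text
time_s: 32.05
tcp_pos: [0.5005, 0.0975, 0.231]
tcp_rot: [[0.2, 0.0, 0.98], [-0.98, 0.001, 0.2], [-0.001, -1.0, 0.0]]
force: [0.5, -0.4, 0.2]
finger_gap: 0.0555
t 32.05 tcp [0.5005 0.0975 0.231 ] yaw 11.53 gap 0.0555 F [ 0.4594 -0.416   0.2273]
shift mm tool [172.2 224.9  -9.2] norm 283.4
level twist (x,z) [-0.01  0.   -0.03]
twist tool y -0.01
```

```bash
python3 -m inch '{"xyz":[[0,0.025,0],[0,0.045,0],[0,0.045,0],[0,0.045,0],[0,0.035,0],[0,0.020,0],[0,0.010,0],[0,0,0]],"twist":[[0,0,0],[0,0,0],[0,0,0],[0,0,0],[0,0,0],[0,0,0],[0,0,0],[0,0,0]]}'
python3 -m inch '{"xyz":[[0,0,0],[0,0,0]],"twist":[[0,0,0],[0,0,0]]}'
python3 - <<'E'
from h import *
go([.5259,-.0729,0.006],11.54)
E
```

```text
time_s: 32.85
tcp_pos: [0.4999, 0.0979, 0.0051]
tcp_rot: [[0.2, -0.002, 0.98], [-0.98, 0.0, 0.2], [-0.0, -1.0, -0.002]]
force: [-0.7, -0.5, 0.8]
finger_gap: 0.0555
time_s: 33.05
tcp_pos: [0.5011, 0.0995, 0.0072]
tcp_rot: [[0.202, 0.002, 0.979], [-0.979, 0.002, 0.202], [-0.002, -1.0, 0.002]]
force: [-0.6, -1.0, 0.0]
finger_gap: 0.0554
t 33.05 tcp [0.5011 0.0995 0.0072] yaw 11.63 gap 0.0554 F [-0.6056 -0.9575  0.0466]
shift mm tool [173.9   0.9 -10.5] norm 174.2
level twist (x,z) [-0.14  0.   -0.09]
twist tool y 0.09
```

```bash
python3 -m inch '{"xyz":[[0.006,0.001,0],[0.007,0,0],[0.005,0,0],[0.003,0,0],[0.003,0,0],[0.003,0,0],[0.002,0,0],[0.001,0,0]],"twist":[[0,0,0],[0,0,0],[0,0,0],[0,0,0],[0,0,0],[0,0,0],[0,0,0],[0,0,0]]}'
python3 -m inch '{"xyz":[[0,0,0],[0,0,0],[0,0,0]],"twist":[[0,0,0],[0,0,0],[0,0,0]]}'
python3 - <<'E'
from h import *
go([.5259,-.0729,0.006],11.54)
E
```

```text
time_s: 33.85
tcp_pos: [0.506, 0.0707, 0.0049]
tcp_rot: [[0.202, -0.0, 0.979], [-0.979, 0.002, 0.202], [-0.002, -1.0, -0.0]]
force: [-0.8, 3.4, 1.5]
finger_gap: 0.0556
time_s: 34.15
tcp_pos: [0.5061, 0.0705, 0.0049]
tcp_rot: [[0.202, -0.0, 0.979], [-0.979, 0.001, 0.202], [-0.001, -1.0, 0.0]]
force: [-0.1, 2.5, 1.2]
finger_gap: 0.0554
t 34.15 tcp [0.5061 0.0705 0.0049] yaw 11.68 gap 0.0554 F [-0.1324  2.5181  1.163 ]
shift mm tool [144.4  -1.3  -9.6] norm 144.7
level twist (x,z) [-0.01  0.   -0.08]
twist tool y 0.14
```

```bash
python3 -m inch '{"xyz":[[0.001,0,0],[0.001,0,0],[0.001,0,0],[0,0,0],[0,0,0],[0,0,0]],"twist":[[0,0.12,0],[0,0,0],[0,0,0],[0,0,0],[0,0,0],[0,0,0]]}'
python3 - <<'E'
from h import *
go([.5259,-.0729,0.006],11.54)
E
python3 -m inch '{"xyz":[[-0.003,0,0],[-0.010,0,0],[-0.012,-0.020,0],[0,-0.045,0],[0,-0.045,0],[0.020,-0.045,0],[0.045,-0.045,0],[0.045,-0.030,0]],"twist":[[0,0,0],[0,0,0],[0,0,0],[0,0,0],[0,0,0],[0,0,0],[0,0,0],[0,0,0]]}'
python3 -m inch '{"xyz":[[0.045,0,0],[0.030,0,0],[0.010,0,0],[0,0,0],[0,0,0]],"twist":[[0,0,0],[0,0,0],[0,0,0],[0,0,0],[0,0,0]]}'
python3 - <<'E'
from h import *
cap("wrist","w17");go([.5259,-.0729,0],11.54)
E
```

```text
time_s: 34.75
tcp_pos: [0.5068, 0.067, 0.0049]
tcp_rot: [[0.2, -0.0, 0.98], [-0.98, 0.001, 0.2], [-0.001, -1.0, 0.0]]
force: [0.8, 0.7, 0.3]
finger_gap: 0.0556
t 34.75 tcp [0.5068 0.067  0.0049] yaw 11.52 gap 0.0556 F [0.8238 0.7421 0.3226]
shift mm tool [140.9  -1.3  -9.2] norm 141.2
level twist (x,z) [-0.01  0.   -0.06]
twist tool y -0.02
time_s: 35.55
tcp_pos: [0.5216, -0.0026, 0.2255]
tcp_rot: [[0.203, 0.002, 0.979], [-0.979, 0.003, 0.203], [-0.002, -1.0, 0.003]]
force: [0.7, -1.0, 0.5]
finger_gap: 0.0557
time_s: 36.05
tcp_pos: [0.5379, -0.0851, 0.2223]
tcp_rot: [[0.201, -0.001, 0.98], [-0.98, 0.002, 0.201], [-0.002, -1.0, -0.001]]
force: [0.3, 0.5, -0.1]
finger_gap: 0.0552
t 36.1 tcp [ 0.5379 -0.0847  0.2224] yaw 11.66 gap 0.0559 F [-0.1276  0.3942 -1.2017]
shift mm tool [-13.5 222.4  -9.3] norm 223.0
level twist (x,z) [ 0.04  0.   -0.13]
twist tool y 0.12
```

View pics/w17.png

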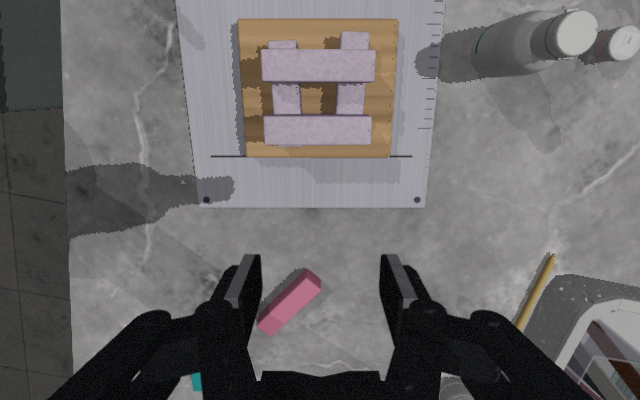

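```bash
python3 - <<'E'
from h import *
crop("w17",200,135,300,170,8,"c17a"); crop("w17",340,135,440,170,8,"c17b")
a=cv2.imread("pics/c17a.png");b=cv2.imread("pics/c17b.png"); cv2.imwrite("pics/c17.png",np.vstack([a,b]))
E
```

```text
(no output)
```

View pics/c17.png

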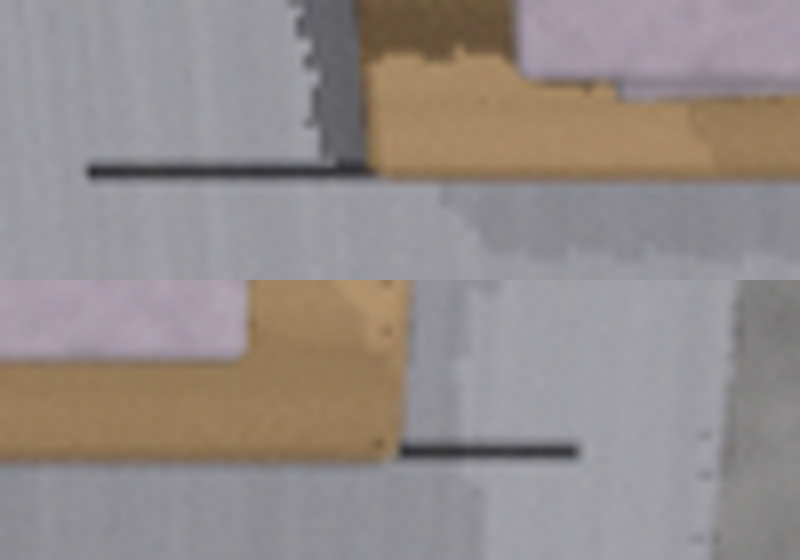

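```bash
python3 - <<'E'
from h import *
c=load("w17")
P=lambda u,v,ox:((u+.5)/8-.5+ox,(v+.5)/8-.5+135)
e=[P(365,179,200),P(403,461-280,340)]; l=[P(88,171,200),P(578,451-280,340)]
for z in (.024,.0225,.004): gap(c,e,l,1,0,0,z)
E
```

```text
linelen 220.64116440471645 ang 11.57174302960718 edge y [2.6851 2.4344] edge x [-67.7697  82.236 ] elen 150.00597156873067
linelen 220.64116440471645 ang 11.57174302960718 edge y [2.3982 2.1463] edge x [-68.1126  82.5499] elen 150.6627301133371
linelen 220.64116440471645 ang 11.57174302960718 edge y [-1.1405 -1.4059] edge x [-72.3416  86.4209] elen 158.7627521634835
```

```bash
python3 -m inch '{"xyz":[[0.035,0,0],[0.045,0.01,0],[0.040,0.015,0],[0.010,0.015,0],[0,0,0],[0,0,0],[0,0,0]],"twist":[[0,0,0],[0,0,0],[0,0,0],[0,0,0],[0,0,0],[0,0,0],[0,0,0]]}'
python3 - <<'E'
from h import *
c=cap("wrist","w18");print(-np.array(c["R"]).T@c["t"]); l=w2px(c,[[.6339,-.0517,.004],[.4183,-.0959,.004]]); print(l)
E
```

```text
time_s: 36.8
tcp_pos: [0.5647, -0.2117, 0.1831]
tcp_rot: [[0.203, 0.0, 0.979], [-0.979, 0.002, 0.203], [-0.002, -1.0, 0.001]]
force: [-0.1, 1.3, 0.4]
finger_gap: 0.0555
[ 0.5487 -0.1313  0.3274]
[[434.879   17.1539]
 [181.2096  16.9541]]
```

View pics/w18.png

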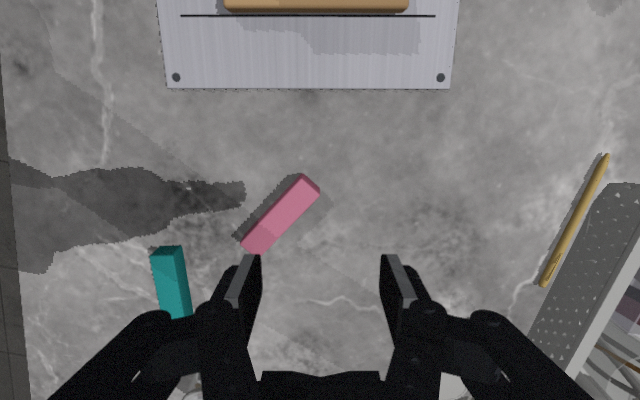

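```bash
python3 - <<'E'
from h import *
crop("w18",175,0,275,35,8,"c18a"); crop("w18",360,0,460,35,8,"c18b")
a=cv2.imread("pics/c18a.png");b=cv2.imread("pics/c18b.png"); cv2.imwrite("pics/c18.png",np.vstack([a,b]))
E
```

```text
(no output)
```

View pics/c18.png

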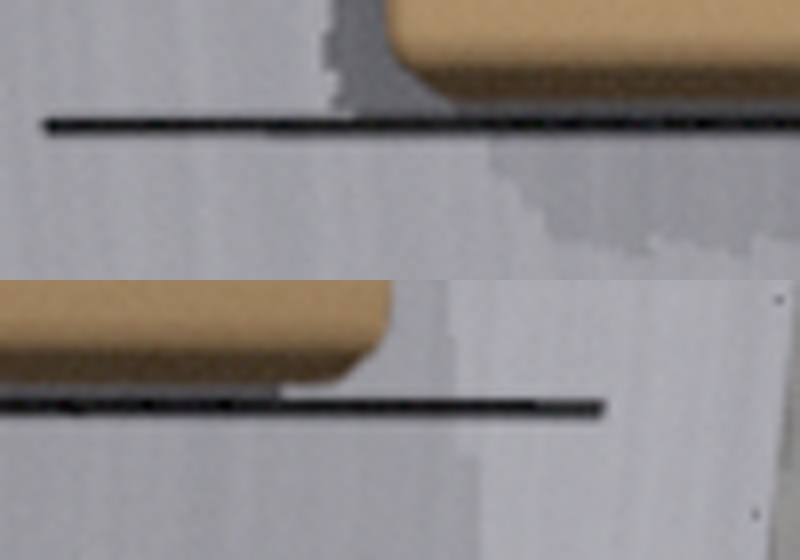

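```bash
python3 -m inch '{"xyz":[[-0.025,-0.01,0],[-0.042,-0.01,0],[-0.045,-0.01,0],[-0.045,0,0],[-0.045,0,0],[-0.045,0,0],[-0.045,0,0],[-0.025,0,0]],"twist":[[0,-0.13,0],[0,0,0],[0,0,0],[0,0,0],[0,0,0],[0,0,0],[0,0,0],[0,0,0]]}'
python3 -m inch '{"xyz":[[0,0,0],[0,0,0]],"twist":[[0,0,0],[0,0,0]]}'
python3 - <<'E'
from h import *
go([.5259,-.0729,0.006],11.54)
E
```

```text
time_s: 37.65
tcp_pos: [0.4987, 0.1016, 0.2139]
tcp_rot: [[0.208, 0.001, 0.978], [-0.978, 0.004, 0.208], [-0.004, -1.0, 0.001]]
force: [-0.6, 0.2, 0.0]
finger_gap: 0.0554
time_s: 37.85
tcp_pos: [0.4999, 0.0975, 0.2137]
tcp_rot: [[0.205, 0.001, 0.979], [-0.979, 0.002, 0.205], [-0.002, -1.0, 0.001]]
force: [-0.3, 0.0, 0.1]
finger_gap: 0.0551
t 37.85 tcp [0.4999 0.0975 0.2137] yaw 11.84 gap 0.0551 F [-0.2564  0.0203  0.1495]
shift mm tool [172.4 207.4  -9.7] norm 269.9
level twist (x,z) [-0.07  0.   -0.1 ]
twist tool y 0.3
```

```bash
python3 -m inch '{"xyz":[[0,0.025,0],[0,0.045,0],[0,0.045,0],[0,0.045,0],[0,0.030,0],[0,0.012,0],[0,0.005,0],[0,0,0]],"twist":[[0,0.28,0],[0,0,0],[0,0,0],[0,0,0],[0,0,0],[0,0,0],[0,0,0],[0,0,0]]}'
python3 -m inch '{"xyz":[[0.006,0,0],[0.007,0,0],[0.006,0,0],[0.004,0,0],[0.002,0,0],[0,0,0],[0,0,0],[0,0,0]],"twist":[[0,0,0],[0,0,0],[0,0,0],[0,0,0],[0,0,0],[0,0,0],[0,0,0],[0,0,0]]}'
python3 - <<'E'
from h import *
go([.5259,-.0729,0.006],11.54)
E
```

```text
time_s: 38.65
tcp_pos: [0.5008, 0.0961, 0.0067]
tcp_rot: [[0.196, 0.001, 0.981], [-0.981, 0.001, 0.196], [-0.001, -1.0, 0.001]]
force: [-0.1, -0.6, 0.3]
finger_gap: 0.0552
time_s: 39.45
tcp_pos: [0.5049, 0.0724, 0.0059]
tcp_rot: [[0.198, -0.0, 0.98], [-0.98, 0.001, 0.198], [-0.001, -1.0, -0.0]]
force: [0.2, 0.2, -0.6]
finger_gap: 0.0555
t 39.45 tcp [0.5049 0.0724 0.0059] yaw 11.41 gap 0.0555 F [ 0.1811  0.1758 -0.6297]
shift mm tool [146.6  -0.3  -8.1] norm 146.8
level twist (x,z) [ 0.01  0.   -0.08]
twist tool y -0.13
```

```bash
python3 -m inch '{"xyz":[[0.002,0,0],[0.002,0,0],[0.001,0,0],[0.001,0,0],[0,0,0],[0,0,0],[0,0,0]],"twist":[[0,-0.12,0],[0,0,0],[0,0,0],[0,0,0],[0,0,0],[0,0,0],[0,0,0]]}'
python3 - <<'E'
from h import *
go([.5259,-.0729,0.006],11.54)
E
```

```text
time_s: 40.15
tcp_pos: [0.5061, 0.0664, 0.006]
tcp_rot: [[0.2, -0.0, 0.98], [-0.98, 0.002, 0.2], [-0.002, -1.0, 0.0]]
force: [-0.0, 0.9, 0.5]
finger_gap: 0.0556
t 40.15 tcp [0.5061 0.0664 0.006 ] yaw 11.52 gap 0.0556 F [-0.0065  0.9493  0.4509]
shift mm tool [140.5  -0.2  -8.4] norm 140.7
level twist (x,z) [-0.    0.   -0.09]
twist tool y -0.02
```

```bash
python3 -m inch '{"xyz":[[0.001,0,0],[0,0,0],[0,0,0],[0,0,0]],"twist":[[0,0,0],[0,0,0],[0,0,0],[0,0,0]]}'
python3 - <<'E'
from h import *
go([.5259,-.0729,0.006],11.54)
E
python3 -m inch '{"xyz":[[-0.003,0,0],[-0.010,0,0],[-0.012,-0.020,0],[0,-0.045,0],[0,-0.045,0],[0.020,-0.045,0],[0.045,-0.045,0],[0.045,-0.030,0]],"twist":[[0,0,0],[0,0,0],[0,0,0],[0,0,0],[0,0,0],[0,0,0],[0,0,0],[0,0,0]]}'
python3 -m inch '{"xyz":[[0.045,0,0],[0.045,0,0],[0.045,0,0],[0.020,0,0],[0,0,0],[0,0,0],[0,0,0]],"twist":[[0,0,0],[0,0,0],[0,0,0],[0,0,0],[0,0,0],[0,0,0],[0,0,0]]}'
python3 - <<'E'
from h import *
cap("wrist","w19")
E
```

```text
time_s: 40.55
tcp_pos: [0.5064, 0.0652, 0.006]
tcp_rot: [[0.2, -0.0, 0.98], [-0.98, 0.001, 0.2], [-0.001, -1.0, 0.0]]
force: [-0.6, 1.6, -0.3]
finger_gap: 0.0553
t 40.55 tcp [0.5064 0.0652 0.006 ] yaw 11.51 gap 0.0553 F [-0.5646  1.6471 -0.2921]
shift mm tool [139.2  -0.2  -8.4] norm 139.5
level twist (x,z) [-0.01  0.   -0.08]
twist tool y -0.03
time_s: 41.35
tcp_pos: [0.5213, -0.0048, 0.2266]
tcp_rot: [[0.203, 0.002, 0.979], [-0.979, 0.003, 0.203], [-0.002, -1.0, 0.003]]
force: [1.6, 0.9, -0.1]
finger_gap: 0.055
time_s: 42.05
tcp_pos: [0.5517, -0.1556, 0.2235]
tcp_rot: [[0.201, -0.001, 0.98], [-0.98, 0.002, 0.201], [-0.002, -1.0, -0.0]]
force: [0.5, 0.1, 0.5]
finger_gap: 0.0556
```

View pics/w19.png

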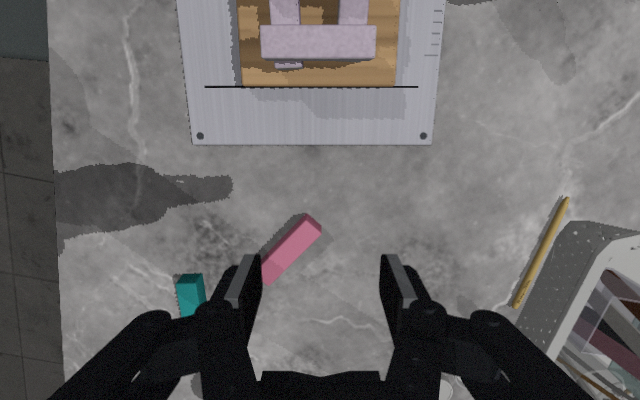

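```bash
python3 - <<'E'
from h import *
crop("w19",195,68,295,103,8,"c19a"); crop("w19",340,68,440,103,8,"c19b")
a=cv2.imread("pics/c19a.png");b=cv2.imread("pics/c19b.png"); cv2.imwrite("pics/c19.png",np.vstack([a,b]))
E
```

View pics/c19.png

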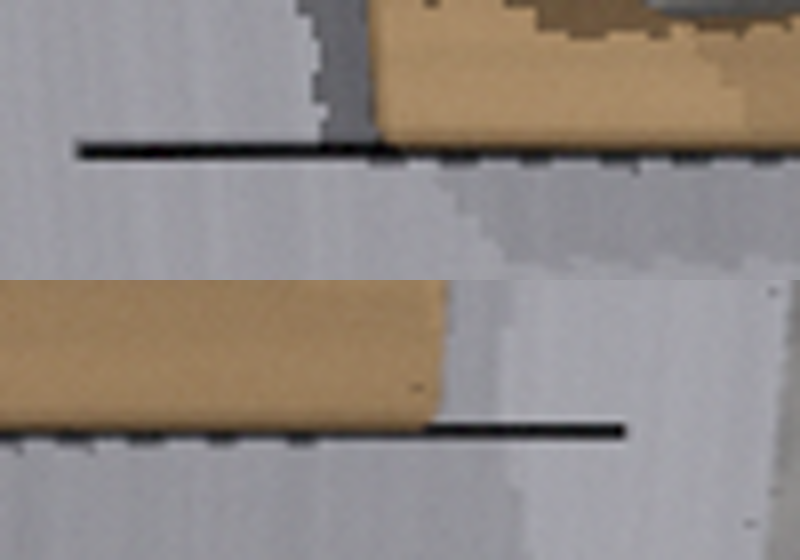

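```bash
python3 - <<'E'
from h import *
c=load("w19")
o=-np.array(c["R"]).T@c["t"];print(o)
P=lambda u,v,ox:((u+.5)/8-.5+ox,(v+.5)/8-.5+68)
e=[P(377,148,195),P(441,429-280,340)]; l=[P(77,151,195),P(626,431-280,340)]
for z in (.024,.0225,.004): gap(c,e,l,1,0,0,z)
cap("top","t19");crop("t19",220,130,480,280,3,"ct19")
cap("scene","s19");crop("s19",190,100,390,260,4,"cs19")
E
```

```text
[ 0.5359 -0.075   0.3678]
linelen 220.78983437828703 ang 11.557033962186836 edge y [ 0.0406 -0.0478] edge x [-67.0434  82.2562] elen 149.29965846045246
linelen 220.78983437828703 ang 11.557033962186836 edge y [ 0.0585 -0.0302] edge x [-67.3793  82.5717] elen 149.9510373584578
linelen 220.78983437828703 ang 11.557033962186836 edge y [0.2803 0.1868] edge x [-71.5221  86.4626] elen 157.9847104338568
```

View pics/cs19.png

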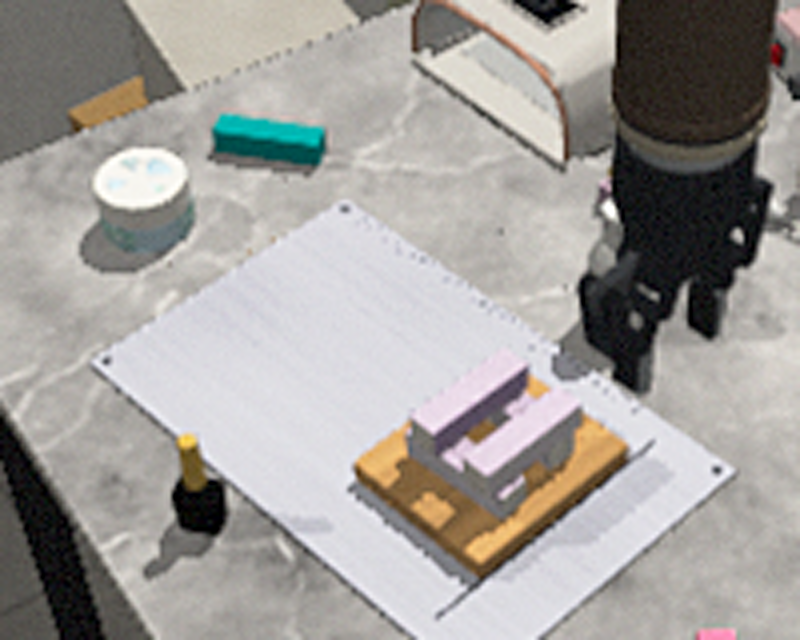

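View pics/ct19.png

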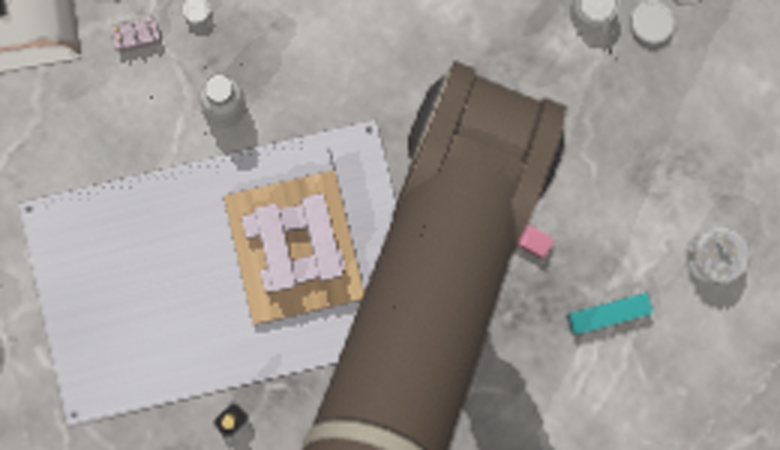

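```bash
python3 - <<'E'
from h import *
c=load("w17")
quad(c,"slab",[(238,19),(398,19),(390,157),(246,157)],1,0,0,.024)
quad(c,"l1",[(265,116),(371,115),(370,144),(266,145)],1,0,0,.074)
quad(c,"l2",[(262,50),(376,50),(374,81),(263,82)],1,0,0,.074)
quad(c,"lowA visible mid",[(273,82),(300,82),(300,115),(274,115)],1,0,0,.049)
quad(c,"lowB visible mid",[(339,82),(365,82),(363,115),(338,115)],1,0,0,.049)
print(ctrl.sense()["time_s"])
E
```

```text
slab c [519.8142  -6.4479] sides [147.1, 128.3, 149.2, 128.4] dir [11.5, 101.9, 11.6, 101.0]
l1 c [526.3875 -36.9573] sides [90.3, 24.7, 91.0, 24.7] dir [12.1, 102.2, 12.1, 100.7]
l2 c [516.7344  13.8525] sides [91.8, 23.6, 91.8, 24.4] dir [11.6, 100.4, 12.0, 100.5]
lowA visible mid c [493.2839 -17.7466] sides [24.3, 28.8, 24.0, 28.8] dir [11.5, 100.5, 11.5, 100.9]
lowB visible mid c [550.8372  -5.9729] sides [23.3, 28.8, 23.1, 28.8] dir [11.6, 100.2, 11.6, 100.7]
42.2
```

```bash
python3 -c "
from station import ctrl
print(ctrl.hand_in())"
```

```text
the job is handed in; nothing more can be done
None
```

The stack is built and the slab is on the line. I handed the job in at about 42 s; the hand-in reported no verdict.

I laid both lilac loose blocks across the two on the slab. I then pushed the slab from behind with the half-open fingers, stopping twice to check it with the wrist camera.

**Slab:** the last wrist picture put both ends of the long edge within about 0.3 mm of the middle of the line and parallel to it. The finger position had suggested up to about 1 mm short. The top and side pictures before the last two pushes differed by a few millimetres (about 21 mm left, against 20 to 28 mm). I trusted the close wrist view.

**Blocks**, from the wrist picture before the final push of about 2 mm (the views after it show nothing shifted):

| Block | Slab x (mm) | Slab y (mm) |
|---|---|---|
| Loose 1 | 0 | −31 |
| Loose 2 | +1 | +20 |
| Lower a | −28 | not rechecked |
| Lower b | +30 | not rechecked |

- **Spacing:** the loose blocks are about 52 mm apart between centres, so the gap is about 26 mm. That is wider than a finger but within the 31–75 mm limit.
- **Bystanders:** the bottle, polish and both pots looked unmoved in the last pictures. I did not measure them again.
- **Robot:** it was clear of everything at hand-in.

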